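Close up the kit boxes and tip a pair of brass bosses into each

TASK

Make up the bridle kits at the leather worker's bench: first slide all the loose kit boxes together into one straight row on the right-hand side of the stock tray (as the robot faces it), the first flush against the tray's end and each next one flush against its neighbour, so that nothing can drop between them. Then take the pouring cup and tip it, a little at a time, over each kit box until exactly two brass bosses, one pair, have dropped into it. Finish with every other boss in the cup, the cup standing upright in the middle of its cork mat and the row still closed; leave the hammer, the glass and the pot of awls alone.

Things in the scene. Friction and masses are not known exactly. Their poses are not given: they have to be found in the camera images.
- tray: wooden stock tray screwed to the bench, the end stop of the row; 100 (its x) x 160 (its y) x 42 mm high. Origin: centre of its underside, on the bench. The row of kit boxes goes on its -y side (to the right as seen from the robot): the face there lies 80 mm from the origin along its -y
- cup_grip (a point): grasp point on the pouring cup's handle, an upright flat bar 10 mm thick (cup y), 12 mm deep (cup x), 6 to 64 mm above the cup's foot, joined to the cup's back by two 10 mm wide webs. The point is on the bar's centre line, 45 mm above the foot and 26 mm behind the cup's back. Cup axes (same at all cup points): x from lip to handle, z up when it stands
- cup_lip (a point): middle of the cup's pouring lip, on the upper edge of its floor: in the cup's axes (-137, 0, -33) mm from cup_grip. The side walls run up to the lip, 60 mm apart inside
- cup_in (a point): middle of the cup's inner floor: in the cup's axes (-83, 0, -28) mm from cup_grip, 17 mm above the foot. The cup is sheet metal, about 0.2 kg empty, 66 mm wide, 111 mm long, walls 40 mm high (30 near the lip), open in front. Its floor is arched lengthwise: it falls 14 deg towards the lip, 21 deg towards the back
- mat: cork mat, fixed, 180 x 110 x 4 mm, on which the cup stands at the start and belongs at the end; origin: centre of its underside, x along its length. At the start cup_in is over the middle of the mat to about 15 mm and the cup's x is along the mat's x to 0.15 rad
- box1 (a point): loose wooden kit box, open at the top, 100 x 100 x 42 mm outside, walls and floor 8 mm thick, about 0.25 kg; the point is its centre, 21 mm above its underside, axes along its sides, z up. All kit boxes are alike; two or three are there
- box2 (a point): loose wooden kit box, open at the top, 100 x 100 x 42 mm outside, walls and floor 8 mm thick, about 0.25 kg; the point is its centre, 21 mm above its underside, axes along its sides, z up. All kit boxes are alike; two or three are there
- box3 (a point): loose wooden kit box, open at the top, 100 x 100 x 42 mm outside, walls and floor 8 mm thick, about 0.25 kg; the point is its centre, 21 mm above its underside, axes along its sides, z up. All kit boxes are alike; two or three are there
- boss1 (a point): loose solid brass boss, a domed disc of 24 mm diameter and 12 mm thick, 46 g (0.45 N); the point is its centre. All seven are alike and start in the cup in two staggered files. As the cup tips, lip down, they slide out one after another: the first at a tilt of 0.15 to 0.35 rad, each next one about 0.07 rad later, sometimes two together
- boss2 (a point): loose solid brass boss, a domed disc of 24 mm diameter and 12 mm thick, 46 g (0.45 N); the point is its centre. All seven are alike and start in the cup in two staggered files. As the cup tips, lip down, they slide out one after another: the first at a tilt of 0.15 to 0.35 rad, each next one about 0.07 rad later, sometimes two together
- boss3 (a point): loose solid brass boss, a domed disc of 24 mm diameter and 12 mm thick, 46 g (0.45 N); the point is its centre. All seven are alike and start in the cup in two staggered files. As the cup tips, lip down, they slide out one after another: the first at a tilt of 0.15 to 0.35 rad, each next one about 0.07 rad later, sometimes two together
- boss4 (a point): loose solid brass boss, a domed disc of 24 mm diameter and 12 mm thick, 46 g (0.45 N); the point is its centre. All seven are alike and start in the cup in two staggered files. As the cup tips, lip down, they slide out one after another: the first at a tilt of 0.15 to 0.35 rad, each next one about 0.07 rad later, sometimes two together
- boss5 (a point): loose solid brass boss, a domed disc of 24 mm diameter and 12 mm thick, 46 g (0.45 N); the point is its centre. All seven are alike and start in the cup in two staggered files. As the cup tips, lip down, they slide out one after another: the first at a tilt of 0.15 to 0.35 rad, each next one about 0.07 rad later, sometimes two together
- boss6 (a point): loose solid brass boss, a domed disc of 24 mm diameter and 12 mm thick, 46 g (0.45 N); the point is its centre. All seven are alike and start in the cup in two staggered files. As the cup tips, lip down, they slide out one after another: the first at a tilt of 0.15 to 0.35 rad, each next one about 0.07 rad later, sometimes two together
- boss7 (a point): loose solid brass boss, a domed disc of 24 mm diameter and 12 mm thick, 46 g (0.45 N); the point is its centre. All seven are alike and start in the cup in two staggered files. As the cup tips, lip down, they slide out one after another: the first at a tilt of 0.15 to 0.35 rad, each next one about 0.07 rad later, sometimes two together
- hammer: hammer lying on the bench, not to be moved; 250 mm long, head 30 mm high
- tumbler: drinking glass, not to be moved; 68 mm wide, 110 mm high; origin at the centre of its foot
- pot: white pot with awls, not to be moved; 64 mm wide, 130 mm high with the awls; origin at the centre of its foot

How it is judged:
On the way, in this order (a step that is already met when the one before it is completed fails the run):
1. all the kit boxes stand in one closed, straight row against the stock tray's end ((y of box1 in the frame of tray between -0.133 and -0.127 m or y of box2 in the frame of tray between -0.133 and -0.127 m or y of box3 in the frame of tray between -0.133 and -0.127 m) and (y of box1 in the frame of tray between -0.235 and -0.227 m or y of box2 in the frame of tray between -0.235 and -0.227 m or y of box3 in the frame of tray between -0.235 and -0.227 m) and (y of box1 in the frame of tray between -0.133 and -0.127 m or y of box1 in the frame of tray between -0.235 and -0.227 m or y of box1 in the frame of tray between -0.337 and -0.327 m) and x of box1 in the frame of tray between -0.01 and 0.01 m and (angle between the x axis of box1 and the x axis of tray, either way round below 0.06 rad or angle between the x axis of box1 and the y axis of tray, either way round below 0.06 rad) and (y of box2 in the frame of tray between -0.133 and -0.127 m or y of box2 in the frame of tray between -0.235 and -0.227 m or y of box2 in the frame of tray between -0.337 and -0.327 m) and x of box2 in the frame of tray between -0.01 and 0.01 m and (angle between the x axis of box2 and the x axis of tray, either way round below 0.06 rad or angle between the x axis of box2 and the y axis of tray, either way round below 0.06 rad) and (y of box3 in the frame of tray between -0.133 and -0.127 m or y of box3 in the frame of tray between -0.235 and -0.227 m or y of box3 in the frame of tray between -0.337 and -0.327 m) and x of box3 in the frame of tray between -0.01 and 0.01 m and (angle between the x axis of box3 and the x axis of tray, either way round below 0.06 rad or angle between the x axis of box3 and the y axis of tray, either way round below 0.06 rad)), for 0.2 s.
2. the cup is tipped (over 9 degrees) with its lip over a kit box (angle between cup_in's own z axis and vertical above 0.15 rad and (horizontal distance between cup_lip and box1 below 0.06 m or horizontal distance between cup_lip and box2 below 0.06 m or horizontal distance between cup_lip and box3 below 0.06 m) and height (world z) of cup_lip above 0.035 m), for 0.1 s.
At the end, for the whole second after the job is handed in: Kit boxes in one row in line with the tray (10 mm, 0.06 rad), the first within 3 mm of its end, each next one within 2 mm more; exactly two bosses in each box, all others in the cup; cup upright (0.06 rad) on the mat, the middle of its floor within 30 mm of the mat's middle (all of step 1 and ((((distance between each of boss1, boss2 and box1 below 0.05 m and distance between boss3 and box1 above 0.05 m) or (distance between each of boss1, boss3 and box1 below 0.05 m and distance between boss2 and box1 above 0.05 m) or (distance between each of boss2, boss3 and box1 below 0.05 m and distance between boss1 and box1 above 0.05 m)) and distance between each of boss4, boss5, boss6, boss7 and box1 above 0.05 m) or (((distance between boss1 and box1 below 0.05 m and distance between each of boss2, boss3 and box1 above 0.05 m) or (distance between boss2 and box1 below 0.05 m and distance between each of boss1, boss3 and box1 above 0.05 m) or (distance between boss3 and box1 below 0.05 m and distance between each of boss1, boss2 and box1 above 0.05 m)) and ((distance between boss4 and box1 below 0.05 m and distance between each of boss5, boss6, boss7 and box1 above 0.05 m) or (distance between boss5 and box1 below 0.05 m and distance between each of boss4, boss6, boss7 and box1 above 0.05 m) or (distance between boss6 and box1 below 0.05 m and distance between each of boss4, boss5, boss7 and box1 above 0.05 m) or (distance between boss7 and box1 below 0.05 m and distance between each of boss4, boss5, boss6 and box1 above 0.05 m))) or (distance between each of boss1, boss2, boss3 and box1 above 0.05 m and ((distance between each of boss4, boss5 and box1 below 0.05 m and distance between each of boss6, boss7 and box1 above 0.05 m) or (distance between each of boss4, boss6 and box1 below 0.05 m and distance between each of boss5, boss7 and box1 above 0.05 m) or (distance between each of boss4, boss7 and box1 below 0.05 m and distance between each of boss5, boss6 and box1 above 0.05 m) or (distance between each of boss5, boss6 and box1 below 0.05 m and distance between each of boss4, boss7 and box1 above 0.05 m) or (distance between each of boss5, boss7 and box1 below 0.05 m and distance between each of boss4, boss6 and box1 above 0.05 m) or (distance between each of boss6, boss7 and box1 below 0.05 m and distance between each of boss4, boss5 and box1 above 0.05 m)))) and ((((distance between each of boss1, boss2 and box2 below 0.05 m and distance between boss3 and box2 above 0.05 m) or (distance between each of boss1, boss3 and box2 below 0.05 m and distance between boss2 and box2 above 0.05 m) or (distance between each of boss2, boss3 and box2 below 0.05 m and distance between boss1 and box2 above 0.05 m)) and distance between each of boss4, boss5, boss6, boss7 and box2 above 0.05 m) or (((distance between boss1 and box2 below 0.05 m and distance between each of boss2, boss3 and box2 above 0.05 m) or (distance between boss2 and box2 below 0.05 m and distance between each of boss1, boss3 and box2 above 0.05 m) or (distance between boss3 and box2 below 0.05 m and distance between each of boss1, boss2 and box2 above 0.05 m)) and ((distance between boss4 and box2 below 0.05 m and distance between each of boss5, boss6, boss7 and box2 above 0.05 m) or (distance between boss5 and box2 below 0.05 m and distance between each of boss4, boss6, boss7 and box2 above 0.05 m) or (distance between boss6 and box2 below 0.05 m and distance between each of boss4, boss5, boss7 and box2 above 0.05 m) or (distance between boss7 and box2 below 0.05 m and distance between each of boss4, boss5, boss6 and box2 above 0.05 m))) or (distance between each of boss1, boss2, boss3 and box2 above 0.05 m and ((distance between each of boss4, boss5 and box2 below 0.05 m and distance between each of boss6, boss7 and box2 above 0.05 m) or (distance between each of boss4, boss6 and box2 below 0.05 m and distance between each of boss5, boss7 and box2 above 0.05 m) or (distance between each of boss4, boss7 and box2 below 0.05 m and distance between each of boss5, boss6 and box2 above 0.05 m) or (distance between each of boss5, boss6 and box2 below 0.05 m and distance between each of boss4, boss7 and box2 above 0.05 m) or (distance between each of boss5, boss7 and box2 below 0.05 m and distance between each of boss4, boss6 and box2 above 0.05 m) or (distance between each of boss6, boss7 and box2 below 0.05 m and distance between each of boss4, boss5 and box2 above 0.05 m)))) and ((((distance between each of boss1, boss2 and box3 below 0.05 m and distance between boss3 and box3 above 0.05 m) or (distance between each of boss1, boss3 and box3 below 0.05 m and distance between boss2 and box3 above 0.05 m) or (distance between each of boss2, boss3 and box3 below 0.05 m and distance between boss1 and box3 above 0.05 m)) and distance between each of boss4, boss5, boss6, boss7 and box3 above 0.05 m) or (((distance between boss1 and box3 below 0.05 m and distance between each of boss2, boss3 and box3 above 0.05 m) or (distance between boss2 and box3 below 0.05 m and distance between each of boss1, boss3 and box3 above 0.05 m) or (distance between boss3 and box3 below 0.05 m and distance between each of boss1, boss2 and box3 above 0.05 m)) and ((distance between boss4 and box3 below 0.05 m and distance between each of boss5, boss6, boss7 and box3 above 0.05 m) or (distance between boss5 and box3 below 0.05 m and distance between each of boss4, boss6, boss7 and box3 above 0.05 m) or (distance between boss6 and box3 below 0.05 m and distance between each of boss4, boss5, boss7 and box3 above 0.05 m) or (distance between boss7 and box3 below 0.05 m and distance between each of boss4, boss5, boss6 and box3 above 0.05 m))) or (distance between each of boss1, boss2, boss3 and box3 above 0.05 m and ((distance between each of boss4, boss5 and box3 below 0.05 m and distance between each of boss6, boss7 and box3 above 0.05 m) or (distance between each of boss4, boss6 and box3 below 0.05 m and distance between each of boss5, boss7 and box3 above 0.05 m) or (distance between each of boss4, boss7 and box3 below 0.05 m and distance between each of boss5, boss6 and box3 above 0.05 m) or (distance between each of boss5, boss6 and box3 below 0.05 m and distance between each of boss4, boss7 and box3 above 0.05 m) or (distance between each of boss5, boss7 and box3 below 0.05 m and distance between each of boss4, boss6 and box3 above 0.05 m) or (distance between each of boss6, boss7 and box3 below 0.05 m and distance between each of boss4, boss5 and box3 above 0.05 m)))) and ((distance between boss1 and cup_in below 0.065 m and y of boss1 in the frame of cup_in between -0.03 and 0.03 m) or distance between boss1 and box1 below 0.05 m or distance between boss1 and box2 below 0.05 m or distance between boss1 and box3 below 0.05 m) and ((distance between boss2 and cup_in below 0.065 m and y of boss2 in the frame of cup_in between -0.03 and 0.03 m) or distance between boss2 and box1 below 0.05 m or distance between boss2 and box2 below 0.05 m or distance between boss2 and box3 below 0.05 m) and ((distance between boss3 and cup_in below 0.065 m and y of boss3 in the frame of cup_in between -0.03 and 0.03 m) or distance between boss3 and box1 below 0.05 m or distance between boss3 and box2 below 0.05 m or distance between boss3 and box3 below 0.05 m) and ((distance between boss4 and cup_in below 0.065 m and y of boss4 in the frame of cup_in between -0.03 and 0.03 m) or distance between boss4 and box1 below 0.05 m or distance between boss4 and box2 below 0.05 m or distance between boss4 and box3 below 0.05 m) and ((distance between boss5 and cup_in below 0.065 m and y of boss5 in the frame of cup_in between -0.03 and 0.03 m) or distance between boss5 and box1 below 0.05 m or distance between boss5 and box2 below 0.05 m or distance between boss5 and box3 below 0.05 m) and ((distance between boss6 and cup_in below 0.065 m and y of boss6 in the frame of cup_in between -0.03 and 0.03 m) or distance between boss6 and box1 below 0.05 m or distance between boss6 and box2 below 0.05 m or distance between boss6 and box3 below 0.05 m) and ((distance between boss7 and cup_in below 0.065 m and y of boss7 in the frame of cup_in between -0.03 and 0.03 m) or distance between boss7 and box1 below 0.05 m or distance between boss7 and box2 below 0.05 m or distance between boss7 and box3 below 0.05 m) and horizontal distance between cup_in and mat below 0.03 m and height (world z) of cup_in below 0.027 m and angle between cup_in's own z axis and vertical below 0.06 rad); the robot touches nothing.
It fails at once if the hammer is moved by more than 20 mm (distance of hammer from where it was at the start of the episode above 0.02 m).
It fails at once if the glass is moved by more than 20 mm (distance of tumbler from where it was at the start of the episode above 0.02 m).
It fails at once if the pot of awls is moved by more than 20 mm (distance of pot from where it was at the start of the episode above 0.02 m).
Of box1, box2, box3 only 2 to 3 are there at a start; the rules pass over those that are not, and their reading is None.
At some moment in a run one of box1, box2, box3 may be knocked a few centimetres aside while the robot is not near it.
It also fails if it takes over 210 s, if anything falls off the work surface, if the arm or the gripper's body presses on something with over 40 N, if the wrist force passes 120 N, or if a joint passes its speed limit or range.

ROBOT

A 6-joint arm with a two-finger parallel gripper is mounted at the origin on the work surface. World frame = base frame: x ahead of the robot, y to its left, z up, the work surface at z = 0. Lengths are in m, angles in rad, forces in N, time in s.
With the tool pointing down it reaches from about 0.3 to 1 m from the base axis. Payload 5.1 kg.
Tool frame: the origin (TCP) lies at the very end of the fingers, on their centre line; the grasp point (between the pads) lies 19 mm behind it; y points along the fingers, x is the direction in which the jaws open and shut, and the axes are right-handed (so a half turn about y gives the same grasp; the last joint's range is limited). The gripper opens to 95 mm and grips with 3 to 60 N. Pads are 20 mm wide; open, the fingers measure 119 mm over their backs; the gripper's body (75 mm by 180 mm) begins 59 mm behind the grasp point.
Start: joints at [-1.296, 0.124, 1.65, -0, 1.367, -0.083], TCP at [0.228, -0.609, 0.215] pointing down, gripper open.
Joint ranges: [-2.61, 2.61], [-1.02, 2.33], [0.03, 2.71], [-1.35, 4.49], [0.32, 2.68], [-2.91, 2.91]. Speed limits (rad/s): [2.57, 2.57, 3.14, 3.14, 3.14, 3.14].

INTERFACE

Orientations are given as a unit quaternion [w, x, y, z].
In Python, from workcell import reach, move_linear, move_joints, gripper_to, hold, solve_ik, get_state, read_camera, Unreachable, hand_in, masks_of gives the robot as it stands. Calls block until the motion is done:
- reach(position, orientation): joint-space move of the TCP to a pose.
- move_linear(position, feed=0.15, rotation=None, stop_force=None): straight line of the TCP; rotation=None keeps the orientation; feed is the mean speed in m/s. With stop_force (N) it stops when the force on the tool has changed by that much, and returns True; else False.
- move_joints(angles): joint-space move.
- gripper_to(opening, effort=None): finger opening in m; effort is the grip in N (None keeps the last); returns when the fingers have stopped.
- hold(seconds).
- solve_ik(position, orientation): joint angles nearest the present ones, or None.
- get_state(): the state.
- read_camera(name): name is "scene" or "side" or "wrist"; returns a dict with "image" (384x512x3 uint8, red, green, blue), "fx", "fy", "cx", "cy" (pixels), "R" (3x3) and "t" (3): a world point X has camera coordinates R X + t; the wrist camera has in their place "mount" (4x4, takes a point from camera to tool coordinates, whose origin is the TCP and whose axes are the tool frame's). Camera axes: x right, y down, z forward; pixel columns grow to the right and rows downward; lengths in m; the calibration is good to about 2 mm. A picture is of the moment at which its call begins: read the wrist's pose just before it. There is no depth.
A pose or a line that the arm cannot do raises Unreachable and nothing moves.
- hand_in(): hands the job in, once; it reports no verdict.
Trained networks look in a picture, given as the dict that the camera call returned (one of the last four; its "shot" number tells which), for a name from the list of things; names that differ only in an ending like _2 or _b are one class to them, and where a whole thing is asked for, a point or a joint stands for the part that bears it (a point fixed in the world has none). Each returns a list of dicts, best first, with "p" (0 to 1); they miss things now and then, are a little off and sometimes report something else, mostly with a low value. They report only what shows in the picture. A call takes as long as a camera call.
- masks_of(picture, name): "mask" (384x512 bool, what is visible of it) and "position" ([column, row] in pixels, amid what is visible of it).
The state is a dict: "clock": time; "joints": joint angles; "qd": joint speeds; "joint_torque": joint torques, N m; "position": TCP position; "tcp_rot": TCP orientation; "force": force on the tool from outside, world axes, zero at the start; "ft_torque": the same for the moment, N m; "grip_width": finger opening in m.
Only numpy, scipy, OpenCV 4.12 (cv2) and the standard library are available. Lean on these libraries where they do the work, as an engineer would, in place of code of your own. Each camera call takes 0.05 s, during which the arm holds its last target.

## Working session

There is one attempt and no reset: what is moved stays moved. The work goes in short steps, each a Python script; the robot and the scene stay as the last script left them, time stands still between calls to the robot, and variables do not carry over. Pictures are saved under pics/ and viewed, and the job is handed in when it is done.

```bash
ls; mkdir -p pics
python3 - <<'E'
from workcell import *
import cv2,numpy as np
for n in ["scene","side","wrist"]:
    c=read_camera(n); cv2.imwrite(f"pics/a_{n}.png",c["image"][:,:,::-1])
    print(n,c["fx"],c["cx"],c["cy"],np.array(c.get("R",c.get("mount"))).round(3).tolist(),c.get("t"))
    for k in ["tray","mat","box1","cup_grip","boss1","hammer","tumbler","pot"]:
        try: print(k,[(round(m["p"],2),np.round(m["position"]).tolist(),int(m["mask"].sum())) for m in masks_of(c,k)])
        except Exception as e: print(k,e)
s=get_state();print({k:np.round(v,3).tolist() for k,v in s.items()})
E
```

```text
pics
scene 346.4591498143001 253.91954750705838 191.57611103121585 [[0.762, 0.647, 0.01], [0.441, -0.507, -0.741], [-0.474, 0.569, -0.672]] [-0.45444482 -0.22753154  1.3506862 ]
tray [(0.92, [299.0, 135.0], 1056), (0.57, [301.0, 221.0], 890)]
mat [(0.73, [126.0, 261.0], 1038)]
box1 [(0.88, [222.0, 188.0], 1074), (0.86, [199.0, 211.0], 1319)]
cup_grip [(0.9, [141.0, 252.0], 787)]
boss1 [(0.58, [133.0, 255.0], 44), (0.58, [145.0, 248.0], 62), (0.53, [134.0, 240.0], 57), (0.5, [124.0, 242.0], 70)]
hammer [(0.61, [303.0, 220.0], 825), (0.34, [200.0, 209.0], 1323)]
tumbler [(0.68, [336.0, 165.0], 718)]
pot [(0.59, [214.0, 275.0], 1077)]
side 392.3364411485574 254.28298003271829 189.01062061183103 [[0.744, -0.668, 0.007], [-0.514, -0.578, -0.634], [0.427, 0.468, -0.773]] [-0.45867552  0.33554657  0.7965832 ]
tray [(0.69, [146.0, 139.0], 1821)]
mat [(0.71, [295.0, 342.0], 2298), (0.69, [321.0, 319.0], 1376)]
box1 [(0.97, [219.0, 224.0], 1765), (0.87, [264.0, 251.0], 2035), (0.69, [295.0, 342.0], 2061), (0.69, [313.0, 335.0], 110), (0.23, [369.0, 235.0], 1103)]
cup_grip [(0.67, [325.0, 317.0
[... 196 characters left out ...]
[(0.93, [281.0, 162.0], 935)]
tumbler [(0.74, [228.0, 116.0], 779)]
pot [(0.84, [365.0, 234.0], 1037)]
wrist 340.5654796649572 253.4362998709478 198.0328624347191 [[1.0, 0.0, -0.001, 0.001], [0.001, -0.236, 0.972, -0.171], [0.0, -0.972, -0.236, 0.066], [0.0, 0.0, 0.0, 1.0]] None
tray []
mat []
box1 []
cup_grip []
boss1 []
hammer []
tumbler []
pot []
{'clock': 1.35, 'joints': [-1.296, 0.124, 1.65, 0.0, 1.367, -0.083], 'qd': [0.0, 0.001, 0.001, 0.001, -0.0, -0.0], 'joint_torque': [0.001, -41.758, -36.022, 0.078, 0.043, -0.0], 'position': [0.228, -0.609, 0.215], 'tcp_rot': [0.581, -0.581, 0.403, -0.403], 'force': [-0.269, -0.003, -0.302], 'ft_torque': [0.04, -0.009, 0.018], 'grip_width': 0.095}
```

View pics/a_scene.png

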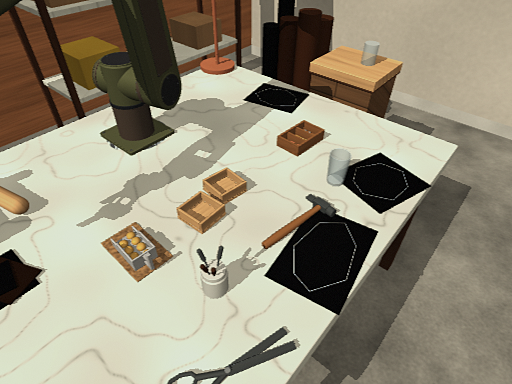

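View pics/a_side.png

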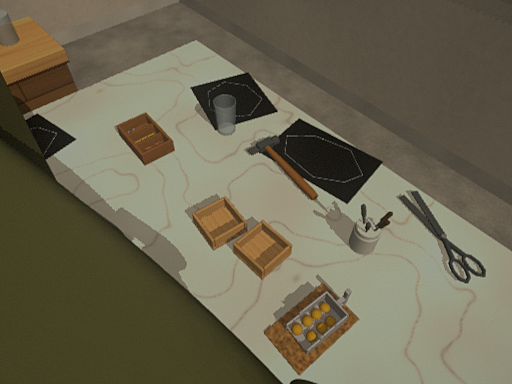

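View pics/a_wrist.png

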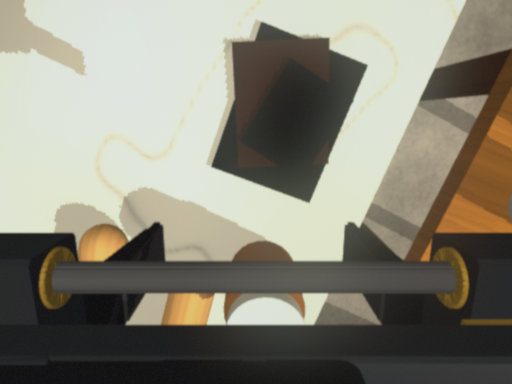

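```bash
cat > h.py <<'E'
from workcell import *
import numpy as np,cv2
from scipy.optimize import minimize
from scipy.spatial.transform import Rotation as Rn
def q2R(q): return Rn.from_quat([q[1],q[2],q[3],q[0]]).as_matrix()
def R2q(R):
    x,y,z,w=Rn.from_matrix(R).as_quat(); return [w,x,y,z]
def shoot(name,fn=None):
    s=get_state(); c=read_camera(name)
    if name=="wrist":
        T=np.eye(4);T[:3,:3]=q2R(s["tcp_rot"]);T[:3,3]=s["position"]
        W=np.linalg.inv(T@np.array(c["mount"])); c["R"]=W[:3,:3];c["t"]=W[:3,3]
    if fn: cv2.imwrite("pics/"+fn+".png",cv2.resize(c["image"],(768,576),interpolation=cv2.INTER_CUBIC)[:,:,::-1])
    return c
def proj(c,P):
    P=np.atleast_2d(P)@np.array(c["R"]).T+np.array(c["t"])
    return np.c_[c["fx"]*P[:,0]/P[:,2]+c["cx"],c["fy"]*P[:,1]/P[:,2]+c["cy"]]
def ray_z(c,uv,z):
    R=np.array(c["R"]);t=np.array(c["t"]);o=-R.T@t
    d=R.T@np.array([(uv[0]-c["cx"])/c["fx"],(uv[1]-c["cy"])/c["fy"],1]); return o+d*(z-o[2])/d[2]
def cub(x,y,a,d,z0=0):
    c,s=np.cos(a),np.sin(a)
    return np.array([[x+c*i-s*j,y+s*i+c*j,z0+k] for i in (-d[0]/2,d[0]/2) for j in (-d[1]/2,d[1]/2) for k in (0,d[2])])
def sil(c,P,K=4):
    uv=proj(c,P); h=cv2.convexHull(uv.astype(np.float32))[:,0]
    m=np.zeros((384*K,512*K),np.uint8)
    cv2.fillConvexPoly(m,np.round(((h+.5)*K-.5)*16).astype(np.int32),255,shift=4)
    return cv2.resize(m,(512,384),interpolation=cv2.INTER_AREA)/255.
def fitcub(views,d,x0,z0=0):
    def f(p):
        J=0
        for c,m in views:
            r=sil(c,cub(p[0],p[1],p[2],d,z0)); J+=1-np.minimum(r,m).sum()/np.maximum(r,m).sum()
        return J/len(views)
    best=None
    for a in x0[2] if np.ndim(x0[2]) else [x0[2]]:
        p0=np.array([x0[0],x0[1],a]); S=np.vstack([p0,p0+[.02,0,0],p0+[0,.02,0],p0+[0,0,.25]])
        r=minimize(f,p0,method="Nelder-Mead",options=dict(initial_simplex=S,xatol=2e-4,fatol=1e-4,maxiter=150))
        if best is None or r.fun<best.fun: best=r
    return best.x,best.fun
E
python3 - <<'E'
from h import *
S=shoot("scene");D=shoot("side")
def near(c,n,uv):
    m=[k for k in masks_of(c,n) if np.hypot(*(np.array(k["position"])-uv))<12]
    return m[0]["mask"]
ang=[0,.4,.8,1.2]
for n,us,ud,d in [("tray",(299,135),(146,139),(.1,.16,.042)),("box1",(222,187),(219,224),(.1,.1,.042)),("box1",(199,211),(264,251),(.1,.1,.042))]:
    g=ray_z(S,us,.02)
    a=ang if n!="tray" else [-1.2,-.8,-.4,0,.4,.8,1.2,1.6]
    ms,md=near(S,n,us),near(D,n,ud)
    for V in ([(S,ms),(D,md)],[(S,ms)],[(D,md)]): print(n,g[:2].round(3),*[np.round(v,4) for v in fitcub(V,d,(g[0],g[1],a))])
for n,us,ud,z in [("tumbler",(336,165),(228,116),.05),("pot",(214,285),(366,236),.04),("mat",(126,261),(295,342),.004)]:
    print(n,ray_z(S,us,z).round(3),ray_z(D,ud,z).round(3))
for uv in [(263,246),(312,205),(331,212)]: print("hammer",ray_z(S,uv,.015).round(3))
for uv in [(314,197),(268,143),(250,148)]: print("hammer",ray_z(D,uv,.015).round(3))
E
```

```text
tray [0.499 0.379] [ 0.509   0.3693 -0.0458] 0.0419
tray [0.499 0.379] [0.5077 0.3701 3.1125] 0.047
tray [0.499 0.379] [ 0.5097  0.3696 -0.0549] 0.0284
box1 [ 0.487 -0.027] [ 0.4844 -0.0177  1.4455] 0.0578
box1 [ 0.487 -0.027] [ 0.4844 -0.0178 -0.1255] 0.0855
box1 [ 0.487 -0.027] [ 0.4841 -0.0177  1.4391] 0.0282
box1 [ 0.51  -0.147] [ 0.5132 -0.1435  1.6127] 0.0514
box1 [ 0.51  -0.147] [ 0.5139 -0.1435  1.6069] 0.0471
box1 [ 0.51  -0.147] [ 0.5123 -0.1444  0.043 ] 0.0473
tumbler [0.716 0.272 0.05 ] [0.737 0.254 0.05 ]
pot [ 0.73  -0.301  0.04 ] [ 0.713 -0.29   0.04 ]
mat [ 0.488 -0.385  0.004] [ 0.42  -0.345  0.004]
hammer [ 0.731 -0.122  0.015]
hammer [0.744 0.096 0.015]
hammer [0.803 0.108 0.015]
hammer [ 0.725 -0.116  0.015]
hammer [0.774 0.114 0.015]
hammer [0.719 0.134 0.015]
```

```bash
cat >> h.py <<'E'
def down(th):
    x=np.array([np.cos(th),np.sin(th),0]);y=np.array([0,0,-1.]);return np.c_[x,y,np.cross(x,y)]
def dq(th,pos):
    "quaternion of downward tool with jaw axis at th (or th+pi), the one with joint 6 nearest mid/now"
    j=np.array(get_state()["joints"]);b=None
    for t in (th,th+np.pi):
        q=R2q(down(t));s=solve_ik(pos,q)
        if s is None: continue
        k=np.abs(np.array(s)-j)[5]
        if b is None or k<b[0]: b=(k,q,s)
    if b is None: raise RuntimeError("no ik")
    return b[1]
TR=(0.509,0.3695,-0.050)
def tw(p,T=TR):
    c,s=np.cos(T[2]),np.sin(T[2]); return np.array([T[0]+c*p[0]-s*p[1],T[1]+s*p[0]+c*p[1]])
def P(): 
    s=get_state();print(round(s["clock"],2),np.round(s["position"],4),np.round(s["force"],2),round(s["grip_width"],4))
E
python3 - <<'E'
from h import *
bx,by,a=.484,-.0177,-.128
gx,gy=bx-.046*np.cos(a),by-.046*np.sin(a)
q=dq(a,[gx,gy,.12])
reach([gx,gy,.12],q);gripper_to(.04,20);P()
print(move_linear([gx,gy,.014],stop_force=8));P()
gripper_to(0,20);P()
move_linear([gx,gy,.016]);P()
shoot("side","b1")
E
```

```text
5.07 [ 0.4384 -0.0118  0.12  ] [ 0.27 -0.02 -0.41] 0.04
False
5.92 [ 0.4392 -0.012   0.0148] [-0.11 -0.37 -0.3 ] 0.0397
6.55 [ 0.4385 -0.0118  0.0143] [-0.23 -0.2   0.9 ] 0.0082
6.8 [ 0.4379 -0.0118  0.0156] [ 0.21 -0.69 -1.23] 0.008
```

View pics/b1.png

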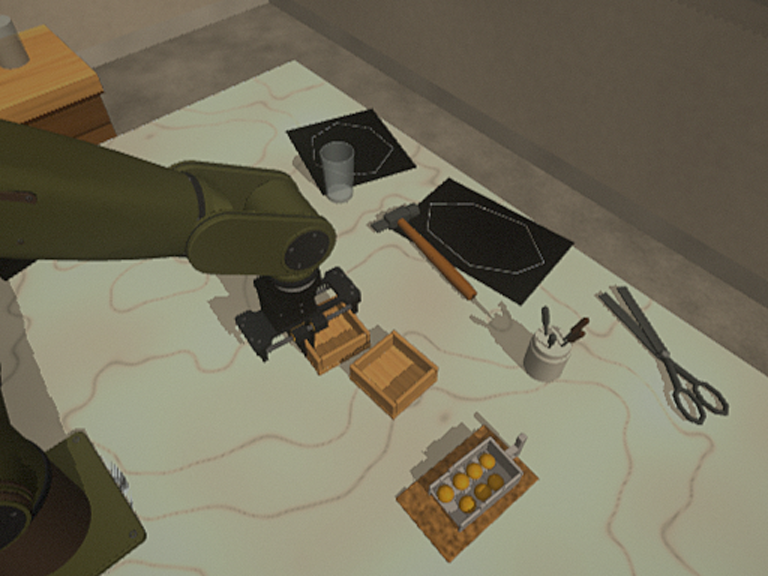

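Wall gripped (8 mm), box A is in the jaws at (335,335) in the enlarged side view. Sliding it to the tray.

Run:
```python
from h import *
a=-.128
R0=q2R(get_state()["tcp_rot"]); dth=TR[2]-a
R1=Rn.from_euler('z',dth).as_matrix()@R0
def wall(p): return [*tw((p[0]-.046,p[1])),.016]
print(move_linear(wall((0,-.150)),feed=.1,rotation=R2q(R1)));P()
print(move_linear(wall((0,-.124)),feed=.02,stop_force=5));P()
p=get_state()["position"]
move_linear([p[0],p[1],.0145],feed=.02);P()
gripper_to(.03);P()
p=get_state()["position"]
move_linear([p[0],p[1],.15])
# now box B
bx,by,a=.513,-.144,.04
gx,gy=bx+.046*np.sin(a),by-.046*np.cos(a)
q=dq(a+np.pi/2,[gx,gy,.12])
reach([gx,gy,.12],q);gripper_to(.04,20)
shoot("side","b2");c=shoot("scene","b3")
print(move_linear([gx,gy,.014],stop_force=8));P()
gripper_to(0,20);P()
```

```text
False
9.34 [0.4555 0.2217 0.016 ] [ 0.84  0.04 -2.41] 0.0078
True
10.27 [0.4558 0.2404 0.0152] [ 0.64 -0.95 -1.15] 0.008
10.52 [0.4556 0.2404 0.0146] [-1.97 -2.45  2.4 ] 0.0078
11.14 [0.4558 0.2405 0.0145] [-0.94 -0.64 -0.57] 0.03
False
15.21 [ 0.5156 -0.1903  0.0149] [ 0.14  1.28 -0.22] 0.0397
15.83 [ 0.515  -0.1898  0.0143] [0.23 1.18 3.4 ] 0.0077
```

View pics/b2.png

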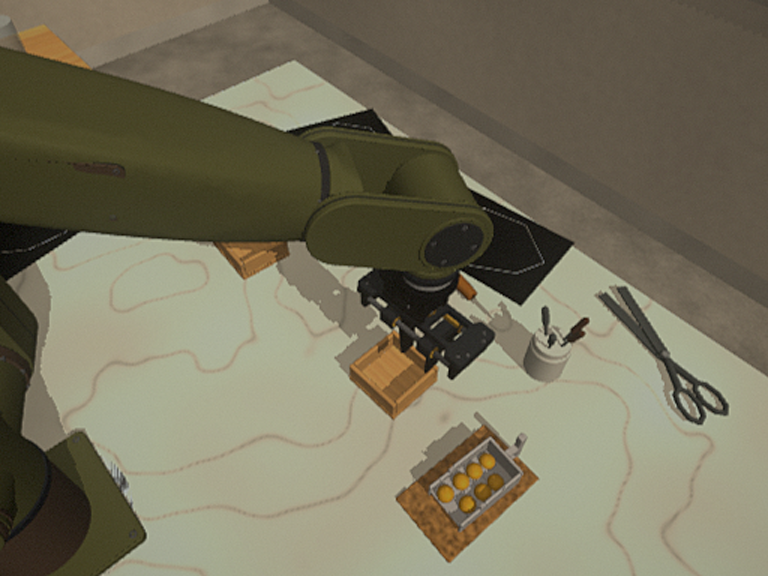

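Run:
```python
from h import *
a=.04
R0=q2R(get_state()["tcp_rot"]); R1=Rn.from_euler('z',TR[2]-a).as_matrix()@R0
def wall(p,z=.016): return [*tw((p[0],p[1]-.046)),z]
p=get_state()["position"]; move_linear([p[0],p[1],.016])
print(move_linear(wall((0,-.248)),feed=.1,rotation=R2q(R1)));P()
p=get_state()["position"]; move_linear([*wall((0,-.248))[:2],.0145],feed=.02)
print(move_linear(wall((0,-.215),.0145),feed=.02,stop_force=10));P()
gripper_to(.03);P()
p=get_state()["position"]
move_linear([p[0],p[1],.15])
reach([.35,-.25,.3],dq(0,[.35,-.25,.3]))
S=shoot("scene","c1");D=shoot("side","c2")
for c in (S,D):
  for n in ("tray","box1"): print(n,[(round(m["p"],2),np.round(m["position"]).tolist(),int(m["mask"].sum())) for m in masks_of(c,n)])
```

```text
False
18.9 [0.4943 0.0756 0.016 ] [ 0.04 -0.6  -2.36] 0.0081
True
20.16 [0.495  0.0945 0.0143] [-0.37 -1.65  3.61] 0.0078
20.78 [0.4931 0.0942 0.0127] [ 0.41 -0.93 -0.58] 0.0299
tray [(0.65, [304.0, 133.0], 869)]
box1 [(0.75, [279.0, 150.0], 604), (0.61, [255.0, 164.0], 916), (0.34, [134.0, 240.0], 68)]
tray []
box1 [(0.86, [184.0, 190.0], 682)]
```

View pics/c1.png

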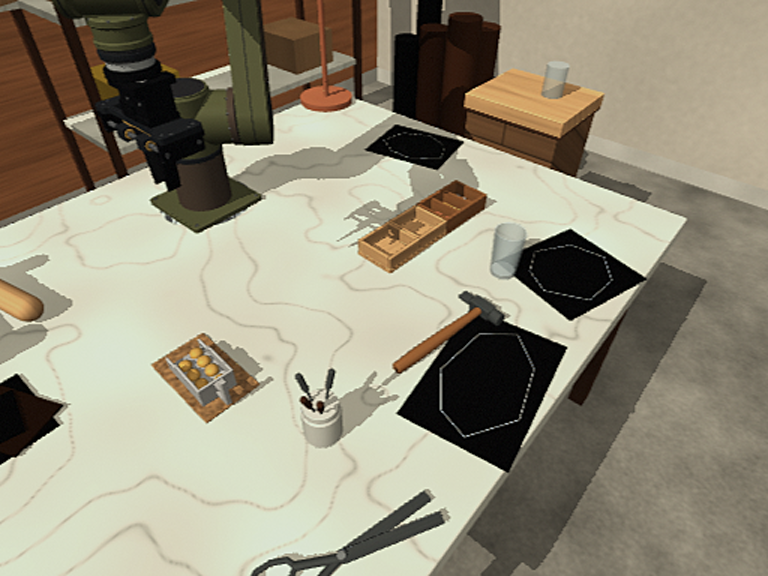

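View pics/c2.png

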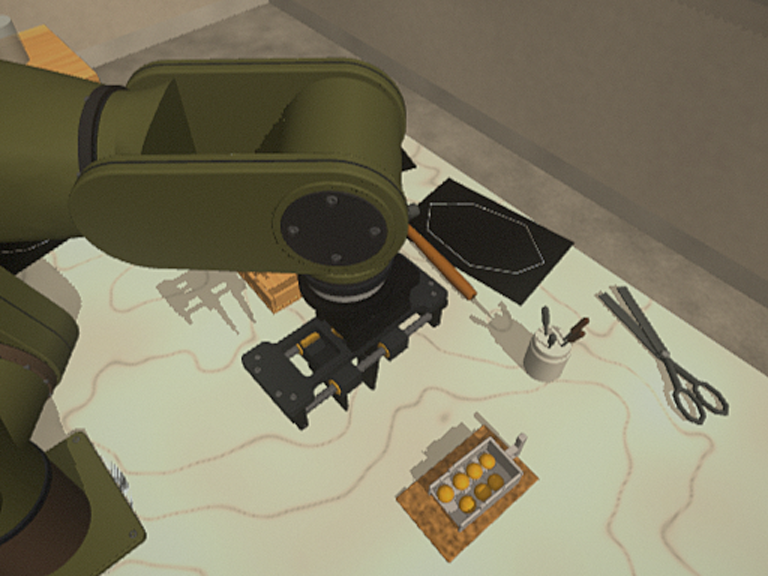

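Run:
```python
from h import *
D=shoot("side");S=shoot("scene")
# handle top in side (zoom 768->512): (518,437)*2/3 ; scene (222,385)*2/3
h1=ray_z(D,np.array([518,436])/1.5,.066);h2=ray_z(S,np.array([222,382])/1.5,.066);print(h1,h2)
for c in (D,S):
    for m in masks_of(c,"cup_grip")[:1]: print(ray_z(c,m["position"],.035),m["p"])
ms=[(c,[k for k in masks_of(c,"mat")]) for c in (D,S)]
for c,l in ms: print([(round(k["p"],2),np.round(k["position"]),k["mask"].sum()) for k in l])
# look down: camera over (0.49,-0.38)
t=np.array([.47,-.36]);th=np.pi/2
q=dq(th,[.52,-.36,.25])
R=q2R(q);M=np.array(S["R"])
T=np.array([.0,0,0])
cam=R@np.array([0.001,-.171,.066]); d=R@np.array([-.001,.972,-.236])
# want cam + d*s hits t at z=.03 with tcp z=.2
z=.2; s=(z+cam[2]-.03)/-d[2]
xy=t-(cam+d*s)[:2]; print(xy)
reach([*xy,z],q);hold(.3)
c=shoot("wrist","d1")
for n in ("mat","cup_grip","boss1"): print(n,[(round(m["p"],2),np.round(m["position"]).tolist(),int(m["mask"].sum())) for m in masks_of(c,n)])
P()
```

```text
[ 0.55517546 -0.35176658  0.066     ] [ 0.562768   -0.35647214  0.066     ]
[ 0.48771374 -0.35297827  0.035     ] 0.81
[ 0.52473348 -0.35223704  0.035     ] 0.61
[(0.55, array([296., 340.]), np.int64(2138))]
[(0.89, array([123., 259.]), np.int64(1300)), (0.49, array([140., 250.]), np.int64(737))]
[ 0.48679424 -0.35935082]
mat [(0.94, [212.0, 162.0], 7287)]
cup_grip [(0.67, [248.0, 174.0], 4306)]
boss1 [(0.86, [231.0, 203.0], 384), (0.85, [256.0, 217.0], 406), (0.79, [237.0, 149.0], 459), (0.75, [230.0, 177.0], 369), (0.71, [258.0, 193.0], 389), (0.6, [230.0, 224.0], 286), (0.57, [263.0, 164.0], 441)]
25.82 [ 0.4868 -0.3593  0.2001] [0.66 0.37 0.18] 0.03
```

View pics/d1.png

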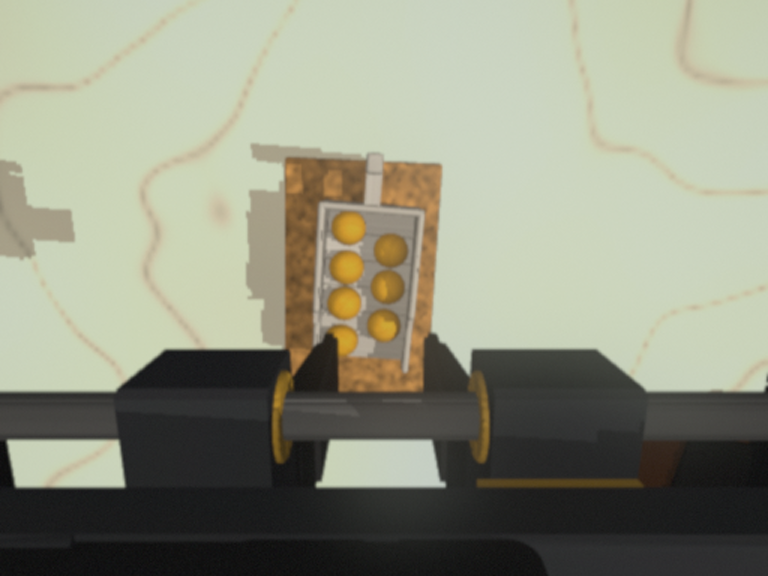

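Run:
```python
from h import *
c=shoot("wrist")
Z=lambda U,z: ray_z(c,(np.array(U)+.5)/1.5-.5,z)[:2]
h=Z((374.5,159),.068);b1=Z((318,203),.044);b2=Z((424,211),.044);f2=Z((407,371),.034)
print("bar",h,"back",b1,b2,np.linalg.norm(b1-b2),(b1+b2)/2,"lipR",f2)
d=b2-b1; print("yaw from back",np.arctan2(d[0],-d[1]),"from bar",np.arctan2(*(h-(b1+b2)/2)[::-1]))
m1,m2,m3,m4=Z((286,157),.004),Z((441,163),.004),Z((285,345),.004),Z((432,345),.004)
print("mat",m1,m2,m3,m4,np.linalg.norm(m1-m2)); d=m2-m1;print(np.arctan2(d[0],-d[1]))
# refine mat using mask
mk=masks_of(c,"mat");cu=masks_of(c,"cup_grip")
m=(mk[0]["mask"]|cu[0]["mask"])
print(np.argwhere(m).min(0),np.argwhere(m).max(0))
j=get_state()["joints"];print(np.round(j,2))
for t in (np.pi/2,-np.pi/2):
  for y,x in ((-.355,.555),(.24,.65),(.14,.65)): 
    for tilt in (0,.8):
      R=Rn.from_euler('y',-tilt).as_matrix()@down(t)
      s=solve_ik([x,y,.12],R2q(R)); print(t,(x,y),tilt,None if s is None else np.round(s,2))
```

```text
bar [ 0.56099569 -0.35610287] back [ 0.53481538 -0.32009323] [ 0.52983438 -0.38707827] 0.06716998329547592 [ 0.53232488 -0.35358575] lipR [ 0.4177807  -0.37819737]
yaw from back -0.0742232029924406 from bar -0.08756941473540414
mat [ 0.56401532 -0.29395409] [ 0.55999684 -0.40157681] [ 0.42670623 -0.28722334] [ 0.42674397 -0.39850381] 0.10769772024678191
-0.03732128878561959
[102 189] [262 294]
[-0.72  0.04  1.77  0.    1.34  0.85]
1.5707963267948966 (0.555, -0.355) 0 [-0.65  0.22  1.71 -0.    1.22 -2.22]
1.5707963267948966 (0.555, -0.355) 0.8 None
1.5707963267948966 (0.65, 0.24) 0 [ 0.28  0.29  1.63 -0.    1.23 -1.29]
1.5707963267948966 (0.65, 0.24) 0.8 [ 0.39 -0.01  2.12 -0.82  0.38 -0.51]
1.5707963267948966 (0.65, 0.14) 0 [ 0.13  0.23  1.7  -0.    1.22 -1.44]
1.5707963267948966 (0.65, 0.14) 0.8 None
-1.5707963267948966 (0.555, -0.355) 0 [-0.65  0.22  1.71 -0.    1.22  0.92]
-1.5707963267948966 (0.555, -0.355) 0.8 [-0.91 -0.03  2.14  0.99  0.74 -0.  ]
-1.5707963267948966 (0.65, 0.24) 0 [ 0.28  0.29  1.63 -0.    1.23  1.85]
-1.5707963267948966 (0.65, 0.24) 0.8 [ 0.39 -0.01  2.12 -0.82  0.38  2.63]
-1.5707963267948966 (0.65, 0.14) 0 [ 0.13  0.23  1.7  -0.    1.22  1.7 ]
-1.5707963267948966 (0.65, 0.14) 0.8 None
```

```bash
cat >> h.py <<'E'
# cup pose -> tool pose. cup yaw w: cup x axis (lip->handle) in world; tilt lip-down t
G=np.array([137.,0,33])/1000   # grip point from lip, cup axes
def cupR(w,t): return Rn.from_euler('z',w).as_matrix()@Rn.from_euler('y',-t).as_matrix()
def toolpose(lip,w,t,sgn,up=0.0,R0=None):
    "lip world pos; sgn=+1: tool z along -cup x (camera over cup); up: grasp point above cup_grip along cup z"
    C=cupR(w,t)
    # tool in cup: x along sgn*cup y, y = -cup z
    x=np.array([0,sgn,0.]);y=np.array([0,0,-1.]);Rt=np.c_[x,y,np.cross(x,y)]
    if R0 is not None: Rt=R0
    p=np.array(lip)+C@(G+np.array([0,0,up-.019]))
    return p,R2q(C@Rt)
E
python3 - <<'E'
from h import *
A=tw((0,-.13));B=tw((0,-.23));print(A,B)
J=np.array([[-2.61,2.61],[-1.02,2.33],[.03,2.71],[-1.35,4.49],[.32,2.68],[-2.91,2.91]])
for w in np.arange(-180,180,30):
  o=[]
  for bx in (A,B):
    for sgn in (1,-1):
      ok=[]
      for t in (0,.4,.8):
        wr=np.radians(w); lip=[*(bx+.02*np.array([np.cos(wr),np.sin(wr)])),.075]
        p,q=toolpose(lip,wr,t,sgn); s=solve_ik(p,q); ok.append('-' if s is None else "%.2f"%min((s-J[:,0]).min(),(J[:,1]-s).min()))
      o.append(ok)
  print(w,o)
E
```

```text
[0.50250271 0.23966247] [0.49750479 0.13978744]
-180 [['0.45', '0.71', '0.74'], ['0.45', '0.71', '0.74'], ['0.34', '0.62', '0.73'], ['0.34', '0.62', '0.73']]
-150 [['0.41', '0.70', '0.71'], ['0.41', '0.70', '0.71'], ['0.34', '0.62', '0.75'], ['0.34', '0.62', '0.75']]
-120 [['0.48', '0.71', '0.83'], ['0.41', '0.67', '0.77'], ['0.44', '0.63', '0.83'], ['0.17', '0.50', '0.66']]
-90 [['0.64', '0.74', '0.67'], ['-', '0.19', '0.41'], ['0.61', '0.66', '0.61'], ['-', '0.02', '0.31']]
-60 [['0.82', '0.77', '0.51'], ['0.21', '-', '0.09'], ['0.78', '0.69', '0.48'], ['0.38', '-', '-']]
-30 [['0.85', '0.63', '0.45'], ['0.65', '0.33', '-'], ['0.84', '0.58', '0.46'], ['0.80', '0.52', '-']]
0 [['0.87', '0.50', '0.18'], ['0.87', '0.50', '0.18'], ['0.85', '0.48', '0.11'], ['0.85', '0.48', '0.11']]
30 [['0.87', '0.48', '0.09'], ['0.87', '0.48', '0.09'], ['0.85', '0.50', '0.21'], ['0.85', '0.50', '0.21']]
60 [['0.79', '0.51', '-'], ['0.86', '0.58', '0.45'], ['0.65', '0.32', '-'], ['0.84', '0.63', '0.51']]
90 [['0.35', '-', '-'], ['0.84', '0.75', '0.66'], ['0.21', '-', '0.10'], ['0.79', '0.69', '0.62']]
120 [['-', '0.03', '0.31'], ['0.76', '0.76', '0.78'], ['-', '0.19', '0.43'], ['0.62', '0.66', '0.73']]
150 [['0.21', '0.51', '0.65'], ['0.58', '0.73', '0.89'], ['0.40', '0.63', '0.79'], ['0.45', '0.63', '0.83']]
```

Run:
```python
from h import *
g=np.array([.559,-.3555,.049]);w=-.08
lip=g-cupR(w,0)@G
p,q=toolpose(lip,w,0,1)
gripper_to(.04,60)
reach([p[0],p[1],.16],q)
move_linear(p+[0,0,.05]); print(move_linear(p,feed=.06,stop_force=8));P()
c=shoot("wrist","e0")
gripper_to(0,60);P()
f0=get_state()["force"]
move_linear(p+[0,0,.03],feed=.03);hold(.5)
F=[]
for _ in range(10): hold(.05);F.append(get_state()["force"])
print("force",np.mean(F,0),np.std(F,0),f0);P()
c=shoot("wrist","e1");shoot("side","e2")
print([(round(m["p"],2),np.round(m["position"]).tolist()) for m in masks_of(c,"boss1")])
```

```text
False
30.62 [ 0.5594 -0.3557  0.0305] [-0.11  0.26 -0.2 ] 0.0399
31.27 [ 0.559  -0.3556  0.0301] [-0.56 -0.16  0.08] 0.0098
force [ 4.70079620e-03  2.78196729e-02 -5.30442443e+00] [0.22793272 0.38862744 0.44678532] [-0.56407205 -0.15969492  0.0816099 ]
33.42 [ 0.559  -0.3555  0.06  ] [-0.42 -0.04 -4.91] 0.0095
[(0.97, [224.0, 21.0]), (0.87, [285.0, 158.0]), (0.77, [285.0, 52.0]), (0.75, [284.0, 6.0]), (0.69, [221.0, 85.0]), (0.58, [283.0, 107.0]), (0.56, [224.0, 134.0])]
```

View pics/e1.png

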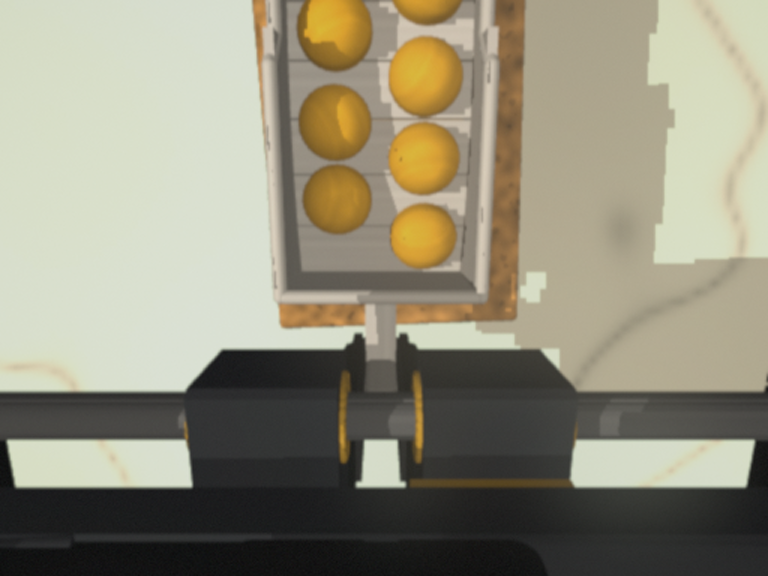

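View pics/e2.png

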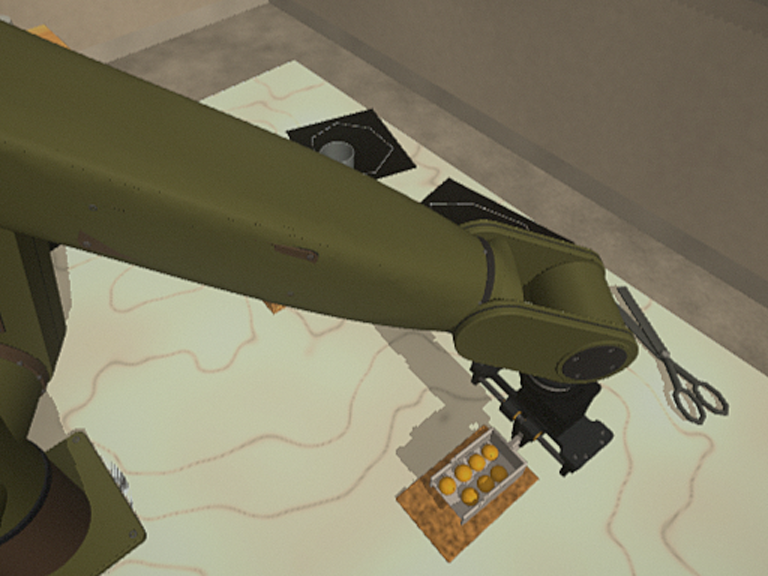

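```bash
cat >> h.py <<'E'
WP=-.05-np.pi
def go(lip,w,t,feed):
    p,q=toolpose(lip,w,t,1); return move_linear(p,feed=feed,rotation=q)
BOX={"A":tw((0,-.13)),"B":tw((0,-.23))}
def lipat(b,z=.078,off=.02):
    return np.array([*(BOX[b]+off*np.array([np.cos(WP),np.sin(WP)])),z])
def cnt(c,tag=""):
    l=[(round(m["p"],2),np.round(m["position"]).tolist(),int(m["mask"].sum())) for m in masks_of(c,"boss1") if m["p"]>.3]
    print(tag,len(l),l)
E
python3 - <<'E'
from h import *
w0=-.08;g=np.array([.559,-.3555,.049])
p=get_state()["position"];move_linear([p[0],p[1],.15],feed=.08);P()
gA=lipat("A",.13)+cupR(WP,0)@G
g1=np.array([.50,-.20,.163]);g2=np.array([.44,-.03,.163]);g3=np.array([.39,.10,.163]);g4=gA
for gg,w in ((g1,-.6),(g2,-1.4),(g3,-2.3),(g4,WP)):
    go(gg-cupR(w,0)@G,w,0,.10);P()
go(lipat("A",.085),WP,0,.05)
c=shoot("wrist","f1");cnt(c);shoot("scene","f2");shoot("side","f3")
E
```

```text
34.85 [ 0.5585 -0.3552  0.149 ] [-1.21 -0.18 -5.13] 0.0096
36.67 [ 0.5001 -0.2003  0.1441] [ 0.48 -0.13 -4.69] 0.0098
38.62 [ 0.44   -0.0303  0.144 ] [-0.42 -0.39 -5.21] 0.0096
40.16 [0.3899 0.0998 0.1439] [-0.33  0.15 -5.25] 0.0097
41.85 [0.3457 0.2473 0.144 ] [ 0.32 -0.15 -4.93] 0.0097
 7 [(0.97, [227.0, 132.0], 1773), (0.89, [284.0, 159.0], 1616), (0.83, [223.0, 19.0], 2019), (0.8, [284.0, 5.0], 630), (0.75, [286.0, 51.0], 2168), (0.65, [223.0, 85.0], 2014), (0.56, [282.0, 106.0], 1863)]
```

View pics/f1.png

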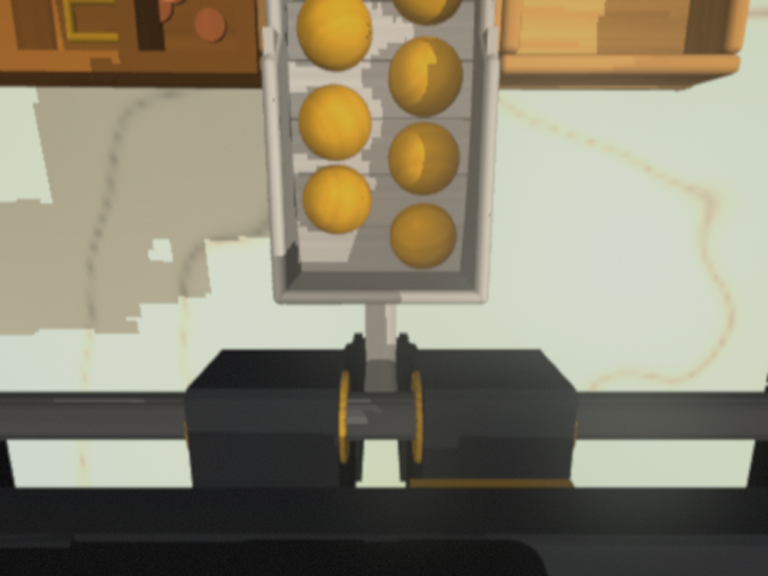

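View pics/f2.png

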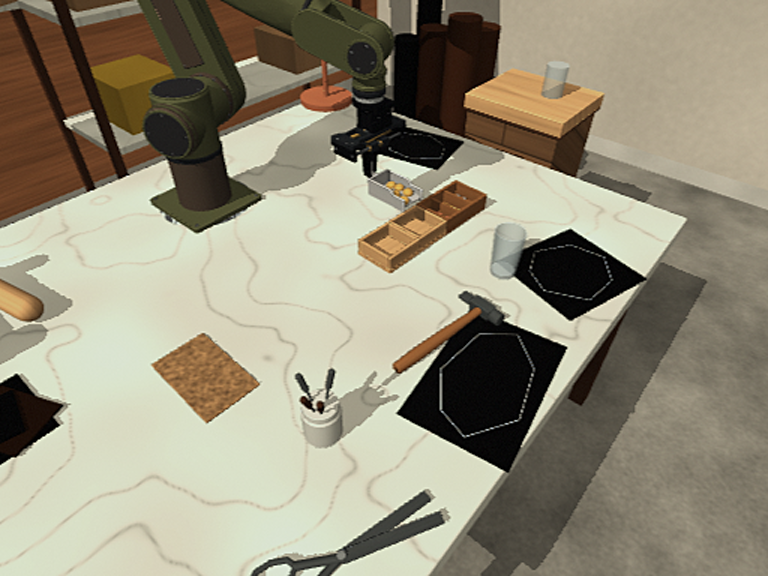

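View pics/f3.png

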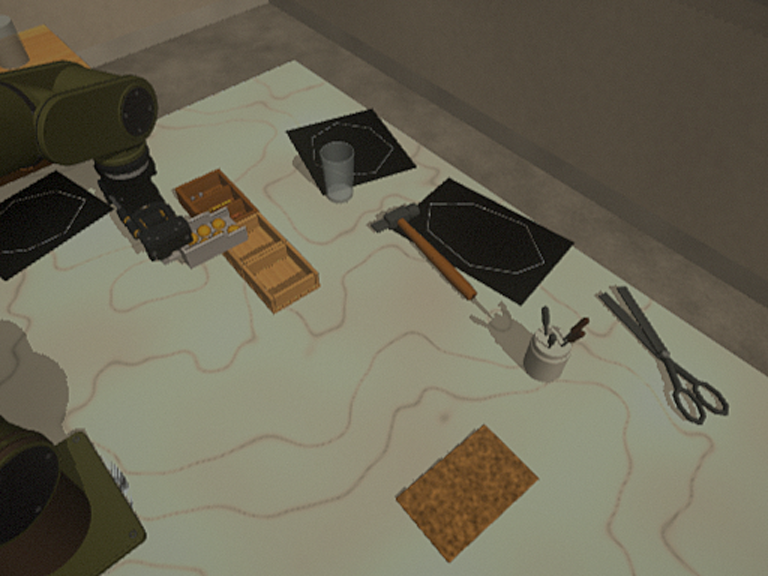

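```bash
cat >> h.py <<'E'
def pour(b,t0,t1,base,z=.078,dt=.015,wait=.35,off=.02):
    L=lipat(b,z,off);t=t0
    while t<t1-1e-9:
        t=min(t+dt,t1)
        p,q=toolpose(L,WP,t,1);move_linear(p,feed=.02,rotation=q);hold(wait)
        c=shoot("wrist");l=[m for m in masks_of(c,"boss1") if m["p"]>.3]
        print("t %.3f n=%d clock %.1f"%(t,len(l),get_state()["clock"]),sorted([np.round(m["position"]).astype(int).tolist() for m in l],key=lambda v:v[1])[:3])
        if len(l)<base:
            hold(.2)
            l2=[m for m in masks_of(shoot("wrist"),"boss1") if m["p"]>.3]
            if len(l2)<base: break
    print("tilt",t);return t
E
python3 - <<'E'
from h import *
S=shoot("scene");D=shoot("side")
ms=[(c,masks_of(c,"mat")[0]["mask"]) for c in (S,D)]
for v in (ms,ms[:1],ms[1:]): print("mat",fitcub(v,(.18,.11,.004),(.472,-.3446,-.035)))
go(lipat("A"),WP,0,.03)
t=pour("A",0,.4,7)
shoot("wrist","g1");cnt(shoot("scene","g2"));cnt(shoot("side","g3"))
E
```

```text
mat (array([ 0.47221282, -0.34436255, -0.04449024]), np.float64(0.03144794459214656))
mat (array([ 0.47265051, -0.34443027, -0.04361335]), np.float64(0.03824660282282144))
mat (array([ 0.47118918, -0.34408399, -0.04786941]), np.float64(0.02180388868324068))
t 0.015 n=8 clock 44.4 [[281, 5], [222, 23], [414, 28]]
t 0.030 n=6 clock 45.1 [[284, 6], [223, 20], [417, 22]]
t 0.045 n=7 clock 46.1 [[284, 7], [226, 20], [285, 48]]
t 0.060 n=6 clock 46.8 [[222, 19], [284, 52], [221, 82]]
t 0.075 n=7 clock 47.8 [[284, 6], [224, 18], [284, 51]]
t 0.090 n=7 clock 48.5 [[282, 4], [225, 21], [284, 50]]
t 0.105 n=6 clock 49.2 [[285, 4], [224, 22], [286, 52]]
t 0.120 n=7 clock 50.2 [[285, 5], [225, 20], [288, 50]]
t 0.135 n=7 clock 50.9 [[284, 5], [223, 19], [285, 52]]
t 0.150 n=7 clock 51.6 [[283, 5], [222, 20], [287, 51]]
t 0.165 n=7 clock 52.3 [[283, 5], [227, 22], [287, 51]]
t 0.180 n=7 clock 53.0 [[284, 5], [221, 19], [287, 50]]
t 0.195 n=7 clock 53.7 [[285, 7], [225, 21], [286, 51]]
t 0.210 n=7 clock 54.4 [[285, 6], [226, 21], [285, 52]]
t 0.225 n=6 clock 55.1 [[284, 4], [224, 20], [285, 50]]
t 0.240 n=6 clock 56.1 [[226, 21], [287, 50], [224, 84]]
t 0.255 n=7 clock 57.1 [[286, 6], [224, 19], [286, 51]]
t 0.270 n=6 clock 57.8 [[282, 6], [225, 20], [224, 83]]
t 0.285 n=7 clock 58.8 [[280, 0], [223, 21], [284, 50]]
t 0.300 n=6 clock 59.5 [[225, 20], [287, 51], [222, 83]]
tilt 0.30000000000000016
 0 []
 4 [(0.69, [228.0, 114.0], 785), (0.61, [138.0, 154.0], 30), (0.55, [173.0, 162.0], 35), (0.36, [309.0, 329.0], 4360)]
```

View pics/g1.png

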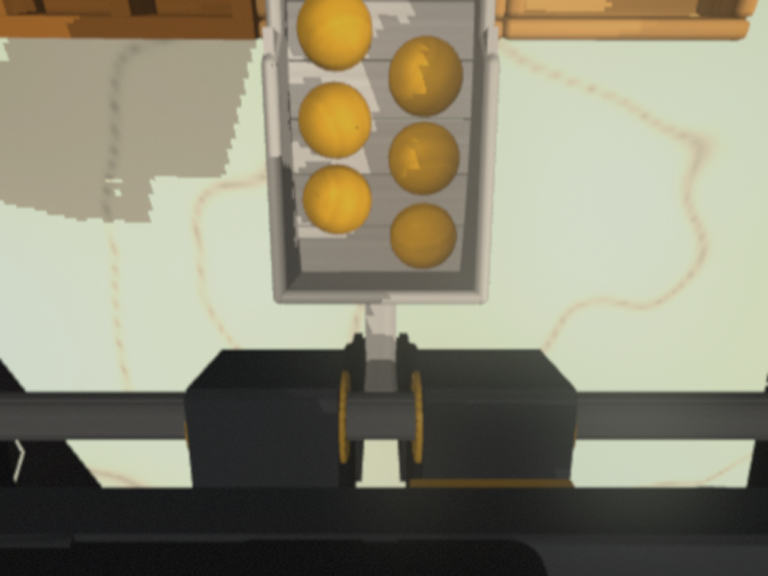

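View pics/g2.png

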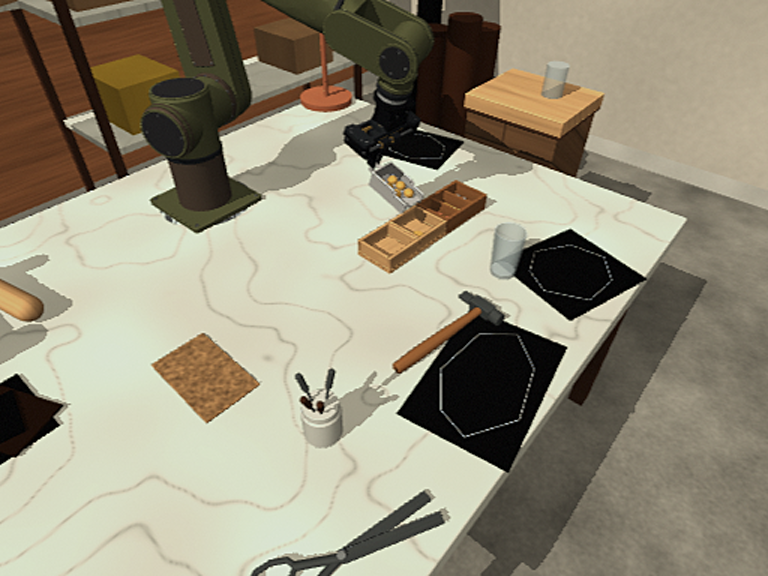

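View pics/g3.png

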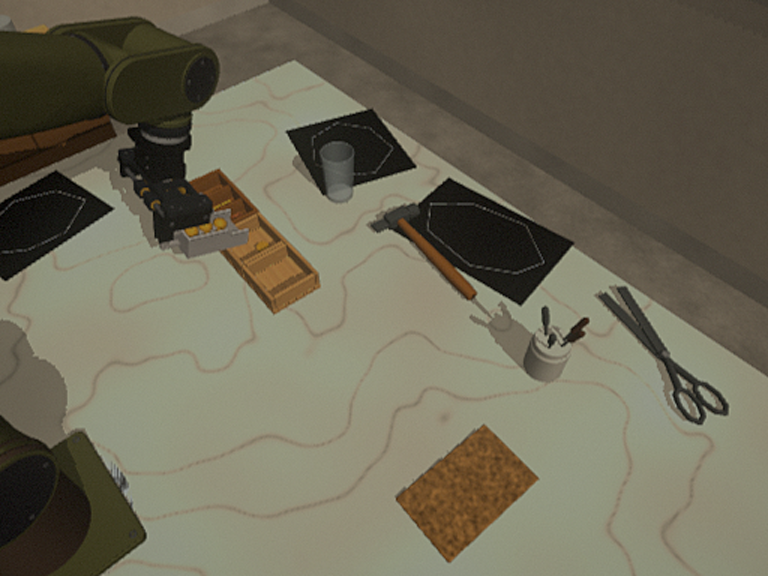

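Run:
```python
from h import *
t=pour("A",.30,.5,6,dt=.012,wait=.3)
shoot("wrist","h1");shoot("scene","h2");D=shoot("side")
cv2.imwrite("pics/h3.png",cv2.resize(D["image"][90:250,90:250],(640,640),interpolation=cv2.INTER_CUBIC)[:,:,::-1])
```

```text
t 0.312 n=6 clock 60.7 [[225, 21], [285, 50], [224, 82]]
t 0.324 n=6 clock 61.3 [[223, 17], [286, 49], [223, 86]]
t 0.336 n=6 clock 62.0 [[226, 20], [286, 52], [221, 82]]
t 0.348 n=6 clock 62.6 [[222, 23], [286, 49], [222, 83]]
t 0.360 n=7 clock 63.3 [[331, 6], [225, 20], [285, 48]]
t 0.372 n=6 clock 63.9 [[224, 21], [285, 53], [224, 80]]
t 0.384 n=6 clock 64.6 [[224, 18], [287, 52], [221, 80]]
t 0.396 n=5 clock 65.2 [[288, 48], [219, 82], [282, 103]]
tilt 0.3960000000000001
```

View pics/h1.png

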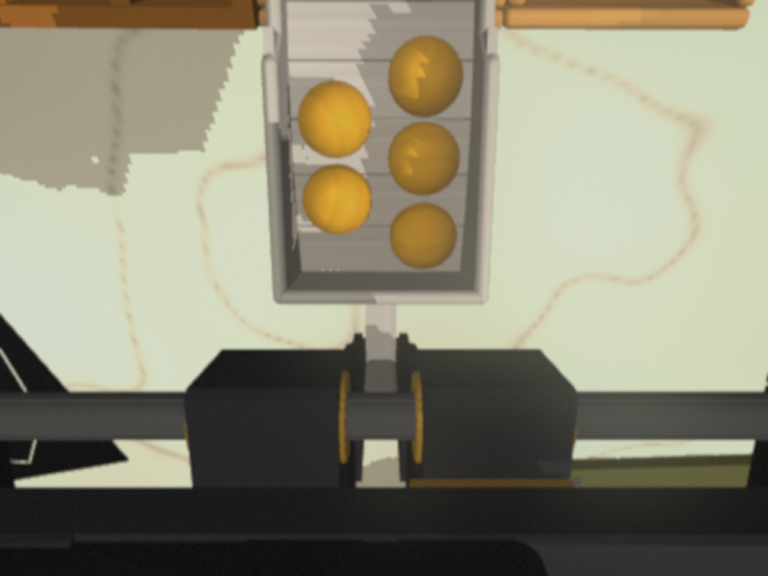

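View pics/h3.png

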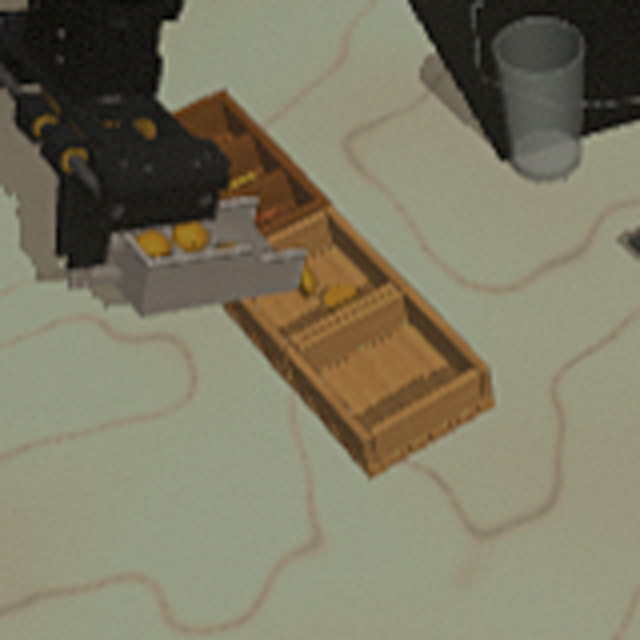

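Run:
```python
from h import *
go(lipat("A"),WP,.2,.04)
go(lipat("A",.09),WP,.1,.05)
go(lipat("B",.09),WP,.1,.06)
go(lipat("B"),WP,.2,.04)
D=shoot("side");cv2.imwrite("pics/i0.png",cv2.resize(D["image"][90:250,90:250],(640,640),interpolation=cv2.INTER_CUBIC)[:,:,::-1])
shoot("wrist","i1");P()
```

```text
68.92 [0.346  0.1474 0.1188] [ 0.48  0.09 -4.23] 0.0096
```

View pics/i0.png

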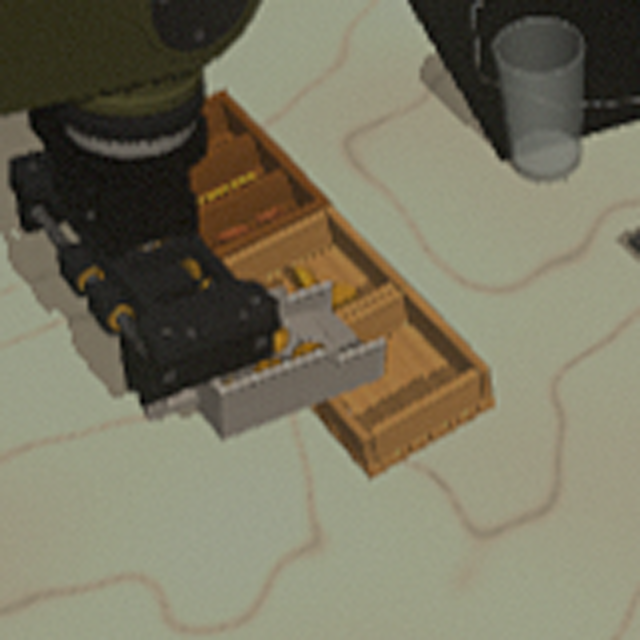

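View pics/i1.png

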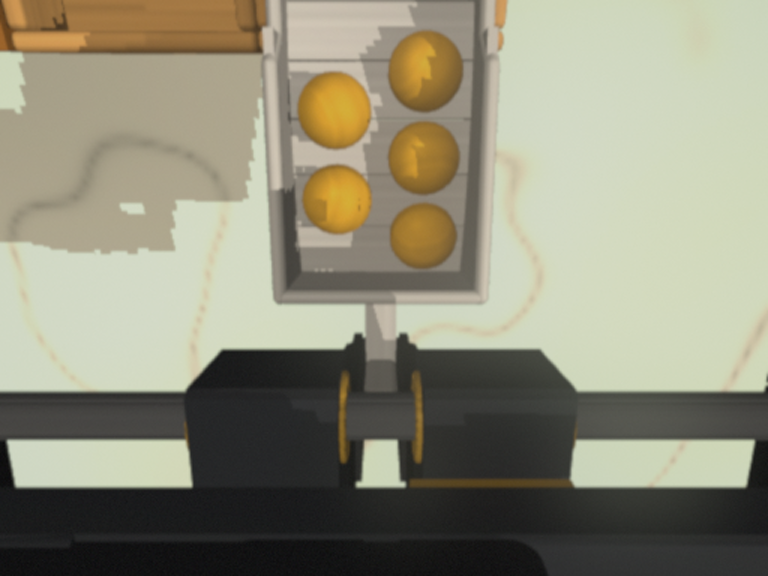

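Run:
```python
from h import *
go(lipat("B"),WP,.3,.03)
t=pour("B",.30,.6,5,dt=.012,wait=.3)
shoot("wrist","j1");D=shoot("side")
cv2.imwrite("pics/j3.png",cv2.resize(D["image"][90:250,90:250],(640,640),interpolation=cv2.INTER_CUBIC)[:,:,::-1])
```

```text
t 0.312 n=5 clock 70.2 [[287, 48], [220, 74], [284, 107]]
t 0.324 n=5 clock 70.8 [[285, 48], [219, 77], [282, 107]]
t 0.336 n=5 clock 71.5 [[285, 46], [222, 76], [284, 106]]
t 0.348 n=5 clock 72.1 [[288, 47], [221, 73], [282, 107]]
t 0.360 n=5 clock 72.8 [[286, 46], [223, 76], [283, 105]]
t 0.372 n=5 clock 73.4 [[287, 46], [223, 74], [281, 104]]
t 0.384 n=4 clock 74.1 [[285, 46], [221, 76], [284, 104]]
t 0.396 n=4 clock 75.0 [[285, 45], [283, 104], [226, 134]]
t 0.408 n=5 clock 76.0 [[286, 46], [224, 73], [282, 104]]
t 0.420 n=5 clock 76.6 [[286, 46], [221, 74], [281, 106]]
t 0.432 n=5 clock 77.3 [[285, 47], [222, 77], [280, 106]]
t 0.444 n=4 clock 77.9 [[285, 46], [222, 73], [284, 104]]
t 0.456 n=4 clock 78.9 [[285, 48], [225, 74], [224, 132]]
t 0.468 n=5 clock 79.8 [[289, 45], [224, 75], [282, 107]]
t 0.480 n=4 clock 80.5 [[222, 73], [283, 105], [227, 134]]
tilt 0.48000000000000015
```

View pics/j1.png

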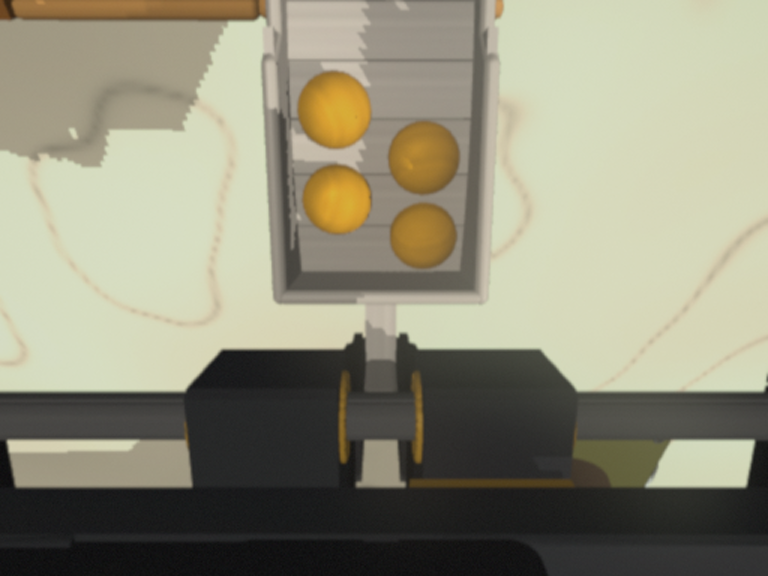

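View pics/j3.png

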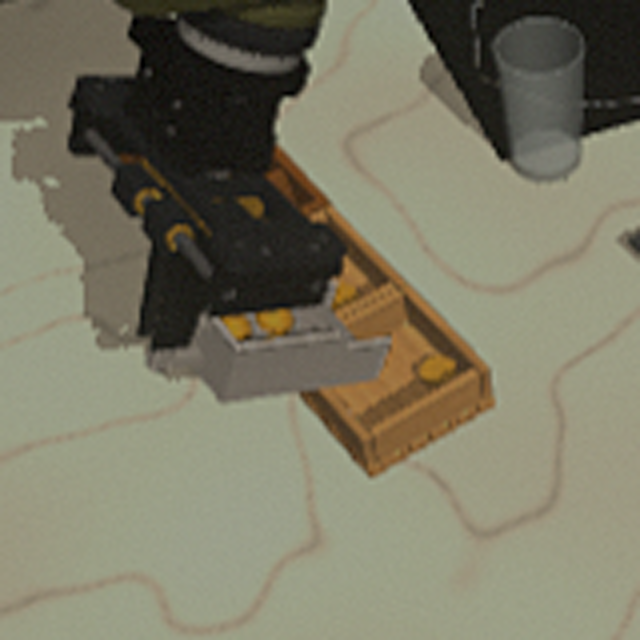

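Run:
```python
from h import *
t=pour("B",.48,.75,4,dt=.012,wait=.3)
shoot("wrist","k1");D=shoot("side")
cv2.imwrite("pics/k3.png",cv2.resize(D["image"][90:250,90:250],(640,640),interpolation=cv2.INTER_CUBIC)[:,:,::-1])
```

```text
t 0.492 n=4 clock 81.5 [[223, 63], [285, 106], [226, 132]]
t 0.504 n=3 clock 82.2 [[284, 105], [226, 132], [285, 157]]
tilt 0.504
```

View pics/k1.png

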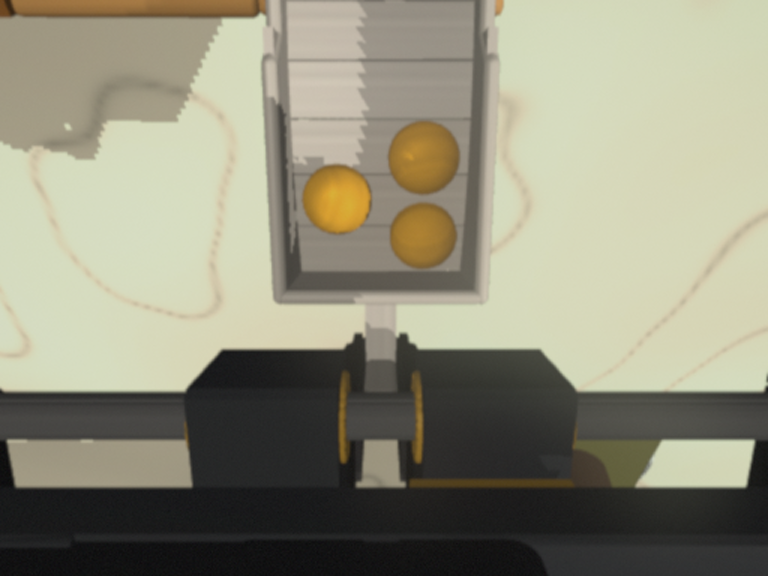

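View pics/k3.png

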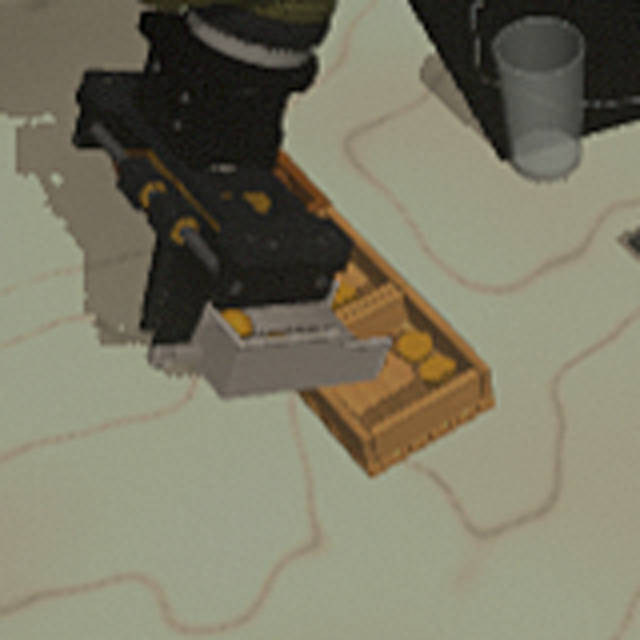

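Run:
```python
from h import *
go(lipat("B"),WP,.25,.04)
go(lipat("B",.10),WP,0,.05)
go(lipat("B",.13),WP,0,.05)
wm=-.044
gm=np.array([.472,-.3444,0.021])+cupR(wm,0)@np.array([.083,0,.028])
for gg,w in ((np.array([.39,.08,.163]),-2.3),(np.array([.44,-.05,.163]),-1.4),(np.array([.50,-.20,.163]),-.6),(gm+[0,0,.1],wm)):
    go(gg-cupR(w,0)@G,w,0,.10)
P();go(gm+[0,0,.02]-cupR(wm,0)@G,wm,0,.06);hold(.3)
p,q=toolpose(gm-cupR(wm,0)@G,wm,0,1)
print(move_linear(p-[0,0,.003],feed=.015,stop_force=3));hold(.2);P()
shoot("wrist","l1");shoot("side","l2")
```

```text
90.87 [ 0.5548 -0.3477  0.13  ] [ 0.   -0.21 -3.46] 0.0096
True
94.05 [ 0.5549 -0.348   0.03  ] [ 0.27 -0.04  4.46] 0.0098
```

View pics/l1.png

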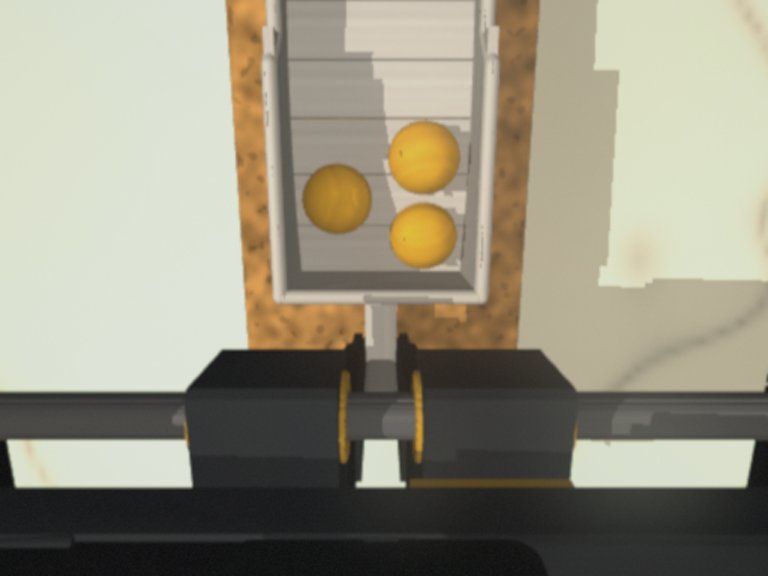

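View pics/l2.png

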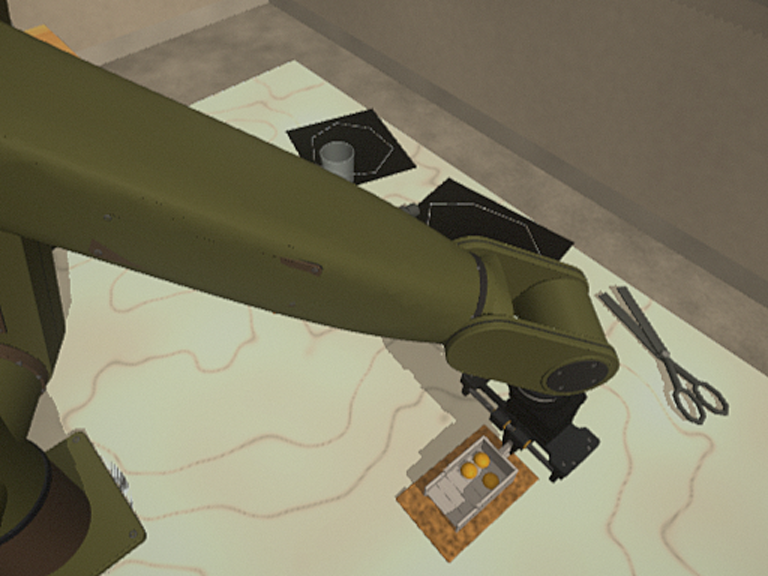

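Run:
```python
from h import *
gripper_to(.035);p=get_state()["position"]
move_linear([p[0],p[1],.17],feed=.1)
shoot("wrist","m0")
# camera above row: target (.50,.20), jaw along x so that camera is off to side
th=np.pi/2
tz=.30;t=np.array([.50,.21]);q=dq(th,[.5,.2,tz])
R=q2R(q);cam=R@np.array([0.001,-.171,.066]);d=R@np.array([-.001,.972,-.236]);s=(tz+cam[2]-.042)/-d[2]
xy=t-(cam+d*s)[:2];reach([*xy,tz],q);hold(.3)
W=shoot("wrist","m1");S=shoot("scene","m2");D=shoot("side","m3");P()
for n in ("tray","box1","boss1"): print(n,[(round(m["p"],2),np.round(m["position"]).tolist(),int(m["mask"].sum())) for m in masks_of(W,n)])
```

```text
98.97 [0.4619 0.2093 0.3   ] [-0.28 -1.    1.58] 0.0352
tray [(0.8, [376.0, 198.0], 8807)]
box1 [(0.71, [198.0, 188.0], 5361), (0.64, [277.0, 192.0], 5211), (0.56, [264.0, 204.0], 238)]
boss1 [(0.56, [265.0, 204.0], 222), (0.5, [196.0, 213.0], 258), (0.49, [214.0, 217.0], 245), (0.44, [289.0, 198.0], 140)]
```

View pics/m1.png

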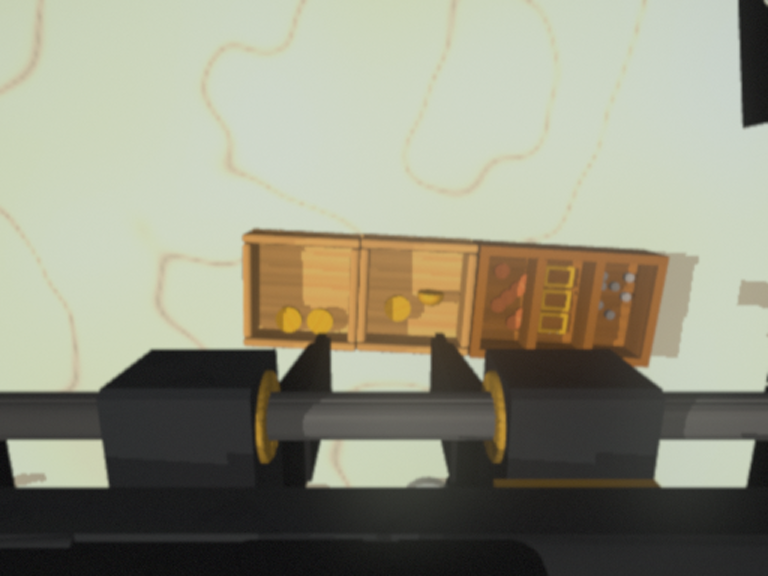

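View pics/m2.png

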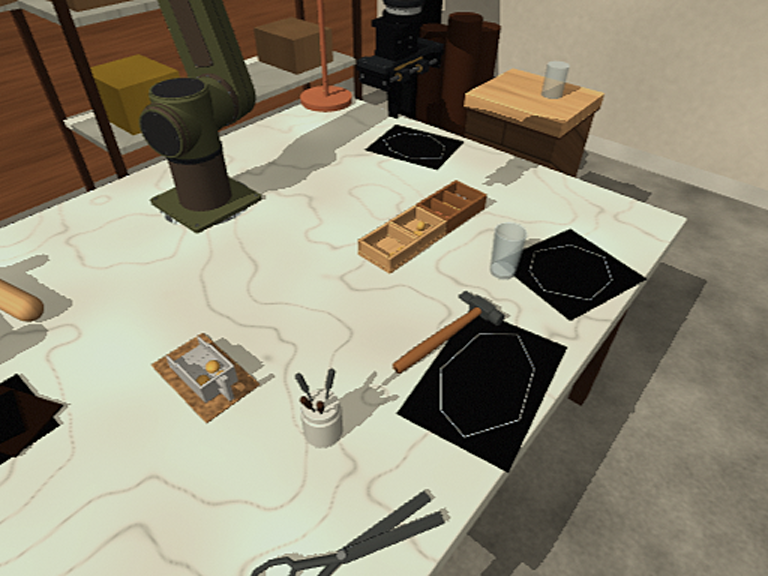

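View pics/m3.png

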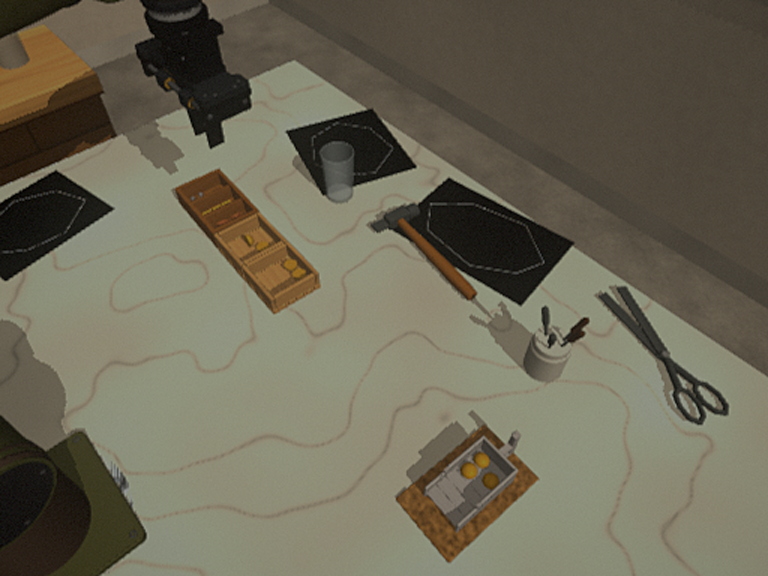

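Run:
```python
from h import *
W=shoot("wrist");D=shoot("side");S=shoot("scene")
G0={"tray":(.509,.3695),"A":(.5025,.2397),"B":(.4975,.1398)}
res={}
for nm,c in (("W",W),("D",D),("S",S)):
    for k,g in G0.items():
        d=(.1,.16,.042) if k=="tray" else (.1,.1,.042)
        u=proj(c,[[*g,.03]])[0]
        l=[m for m in masks_of(c,"tray" if k=="tray" else "box1") if np.hypot(*(np.array(m["position"])-u))<15]
        if not l: print(nm,k,"none");continue
        x,f=fitcub([(c,l[0]["mask"])],d,(*g,-.05));res[nm,k]=x
        print(nm,k,x.round(4),round(f,3))
    if (nm,"tray") in res:
        T=res[nm,"tray"]
        for k in "AB":
            if (nm,k) in res:
                v=res[nm,k][:2]-T[:2];a=T[2];print(nm,k,"in tray",(np.array([[np.cos(a),np.sin(a)],[-np.sin(a),np.cos(a)]])@v).round(4))
cv2.imwrite("pics/n1.png",cv2.resize(W["image"][140:250,150:450],(800,293),interpolation=cv2.INTER_CUBIC)[:,:,::-1])
```

```text
W tray [ 0.5094  0.372  -0.0668] 0.107
W A [ 0.5023  0.2395 -0.059 ] 0.113
W B [ 0.4976  0.1397 -0.0505] 0.127
W A in tray [ 0.0018 -0.1327]
W B in tray [ 0.0038 -0.2326]
D tray [ 0.5101  0.382  -0.0769] 0.192
D A [ 0.5026  0.2497 -0.0737] 0.279
D B [ 0.4967  0.1369 -0.0547] 0.093
D A in tray [ 0.0027 -0.1325]
D B in tray [ 0.0055 -0.2454]
S tray [ 0.5123  0.378  -0.0756] 0.187
S A [ 0.5039  0.2506 -0.0718] 0.335
S B none
S A in tray [ 0.0013 -0.1277]
```

View pics/n1.png

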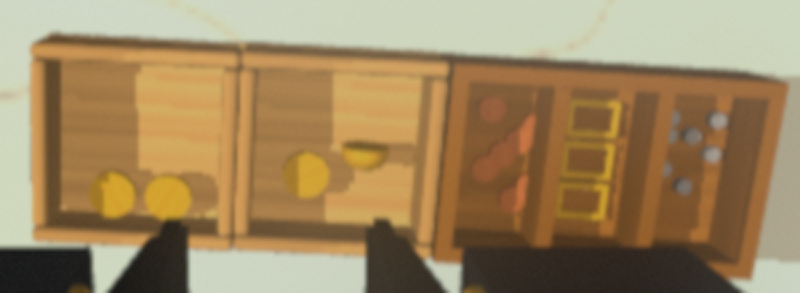

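View pics/m0.png

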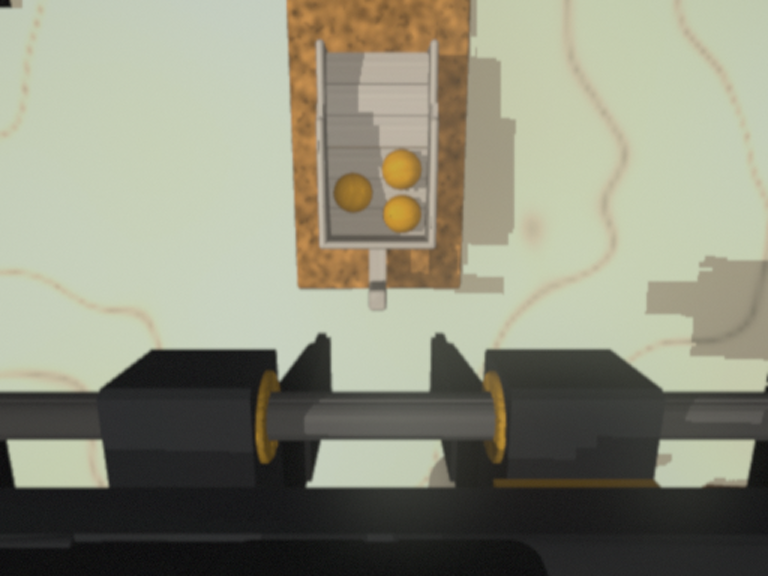

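Run:
```python
from h import *
W=shoot("wrist")
g=cv2.resize(W["image"][135:245,150:450],(1500,550),interpolation=cv2.INTER_CUBIC)[:,:,::-1]
cv2.imwrite("pics/o1.png",g[:,:800]);cv2.imwrite("pics/o2.png",g[:,700:])
```

```text
(no output)
```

View pics/o1.png

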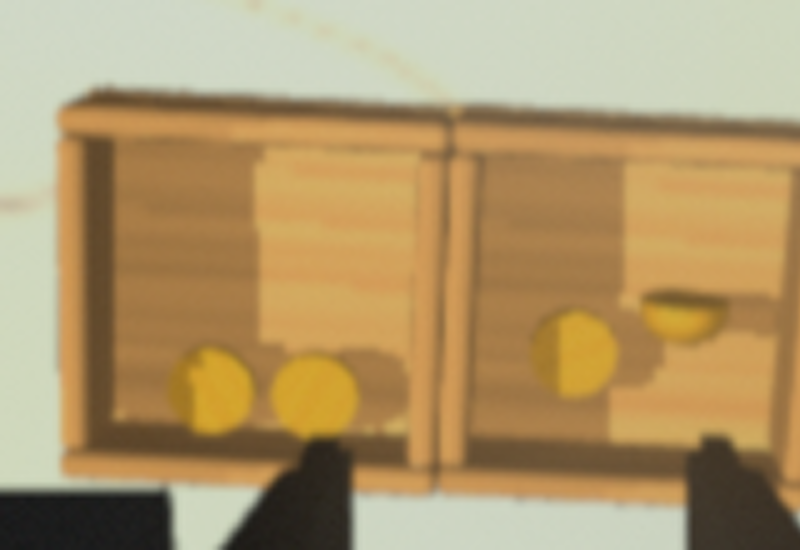

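View pics/o2.png

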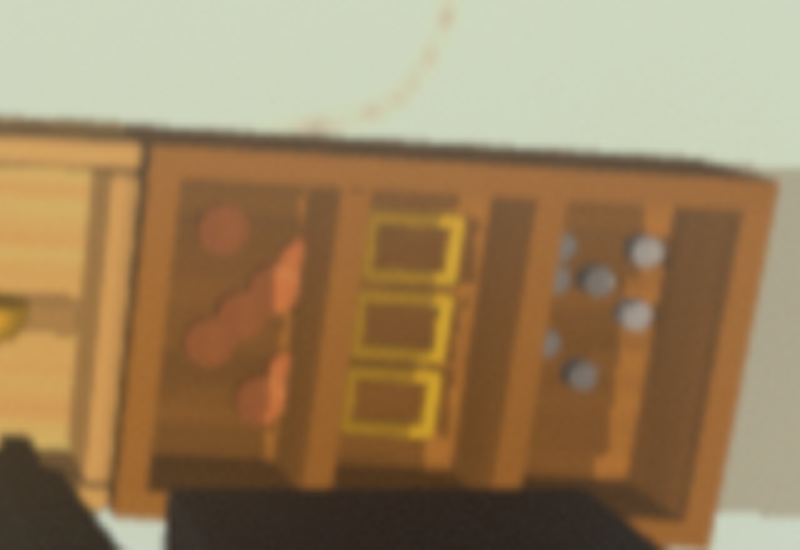

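Run:
```python
from h import *
W=shoot("wrist")
pt={k:ray_z(W,(150+(x+.5)/5-.5,135+(y+.5)/5-.5),.042)[:2] for k,(x,y) in dict(Bt=(60,118),Bb=(65,462),s1t=(450,140),s1b=(436,483),s2t=(843,143+5),s2b=(812,510),Tt=(1477,182),Tb=(1410,545)).items()}
for k,v in pt.items(): print(k,v.round(4))
for a,b in (("Bt","Bb"),("s1t","s1b"),("s2t","s2b"),("Tt","Tb")):
    d=pt[a]-pt[b];print(a,b,"yaw %.3f len %.4f"%(np.arctan2(d[1],d[0]),np.linalg.norm(d)))
m=lambda a,b:(pt[a]+pt[b])/2
M=[m("Bt","Bb"),m("s1t","s1b"),m("s2t","s2b"),m("Tt","Tb")]
print([round(np.linalg.norm(M[i+1]-M[i]),4) for i in range(3)])
```

```text
Bt [0.4486 0.0936]
Bb [0.5396 0.0892]
s1t [0.4542 0.1919]
s1b [0.5455 0.1873]
s2t [0.4562 0.2914]
s2b [0.5531 0.2874]
Tt [0.4649 0.4531]
Tb [0.5631 0.4481]
Bt Bb yaw 3.093 len 0.0912
s1t s1b yaw 3.092 len 0.0915
s2t s2b yaw 3.101 len 0.0970
Tt Tb yaw 3.090 len 0.0983
[np.float64(0.0983), np.float64(0.0999), np.float64(0.1615)]
```

Run:
```python
from h import *
shoot("side","z1");P();print(hand_in());
```

```text
99.87 [0.4618 0.2094 0.3   ] [ 0.32 -0.07  0.59] 0.0344
the job is handed in; nothing more can be done
None
```

View pics/z1.png

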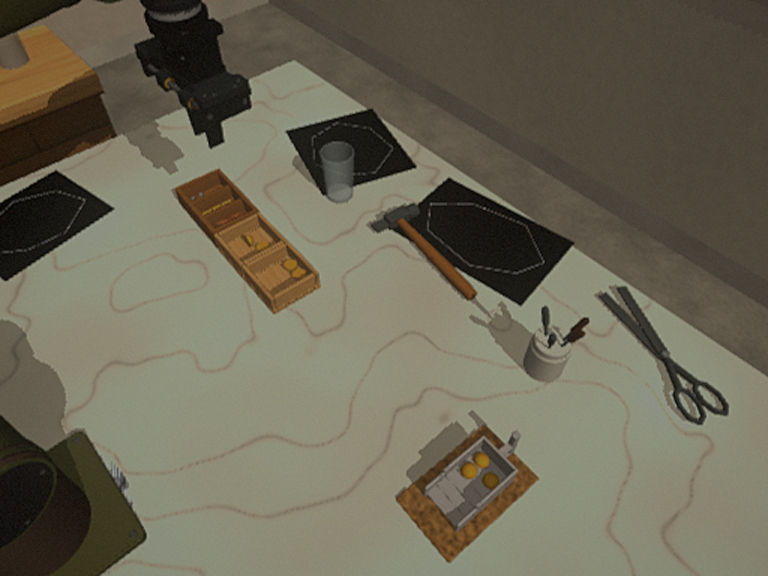

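The job is handed in, after about 100 s of the 210 s allowed. Only two kit boxes were on the bench. I slid both into a row against the tray's end, tipped two bosses into each, and set the cup with the other three bosses back on the middle of its mat.

**Last checks:**
- **Row:** the pictures show it straight and closed. By wrist-camera corner points, the distances between faces are 98, 100 and 162 mm (nominal 100, 100 and 160). The yaw of the seams and outer ends differs by about 0.01 rad.
- **Bosses:** two show in each box and three in the cup. One of the pair in the box next to the tray stands on edge against something rather than lying flat, but it is well inside.
- **Cup:** it looks upright and central on the mat. I did not measure its final tilt or offset.
- **Hammer, glass and pot:** they look unmoved in the pictures.

**Checks that disagreed:** mask fits from the side and scene cameras disagreed with the wrist view by up to about 15 mm. Those fits were poor because the masks were bad. The wrist mask fit put the boxes at -132.7 and -232.6 mm, inside the limits but only just for the first one (limit -133 mm).

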